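Clear the jars, uncover the specimen and bring its spot under the needle

TASK

First clear the amber jars out of the way: stand every one of them upright on the cork mat with the rings. Then lift the cover plate off the specimen carrier's pins and lay it flat, handle up, wholly on the black rubber mat, and only after that slide the carrier along the table, without lifting it, until its black spot sits straight below the needle's tip, and let go. Do not knock a jar over, strike the needle or disturb the other things; if something has shifted, put it right again before you finish.

Things in the scene. Friction and masses are not known exactly. Their poses are not given: they have to be found in the camera images.
- carrier: (mm) Specimen carrier, loose, about 0.7 kg: flat aluminium slab 200 (its x) by 90 (its y) by 20 high. Origin: centre of its underside. White wax block (50 x 60) flush in its top, centred at x = +55. Two steel pins, 6 across, stand 7 proud of the top at x = +19 and +91, y = 0. Black fin handle centred at x = -75: 40 long (x), 14 thick (y), from 20 to 56 above the table.
- spot (a point): (mm) The marked spot: a flat black dot 10 across on the carrier's top face, 20 above its underside, at carrier x = +55, y = 0. Hidden by the cover plate until that is lifted off.
- carrier_fin (a point): (mm) Gripping point on the carrier's fin handle, at carrier x = -75, y = 0, 46 above the table, 10 below the fin's top.
- cover: (mm) Loose steel cover plate, 0.13 kg, 96 (its x) by 80 (its y) by 4 thick. Origin: centre of its underside. Holes 9 across at x = +36 and -36 sit over the carrier's pins: at the start it lies on the carrier's top (underside 20 above the table), centred over the spot, yaw as the carrier. Black fin in its middle: 40 long (x), 12 thick (y), 4 to 34 above the underside. Free once raised 7.
- needle_tip (a point): (mm) Point of the fixed needle, pointing straight down, 30 above the table. Needle 6 across up to 105 high, then a head 22 across, then a 34 wide arm (221 to 249 high) from 15 on the robot's side of the needle to a column 143 beyond it (+x) and 83 towards -y. The stand's foot, 18 high, lies 80 to 200 beyond the tip (+x), from y -150 to -10 of it.
- needle: (mm) The fixed needle; origin at its tip, axes along the world's. Delicate: must not be struck.
- jar_mat: (mm) Thin cork mat with six ring outlines, 200 (its x) by 170 (its y), flat on the table (1 thick, no step that can be felt: things stand at table height). Origin: its centre, at table level. Rings at x = -60, 0, +60 and y = -40, +40. It lies on the robot's left or right.
- cover_mat: (mm) Thin black ribbed rubber mat without rings, 200 (its x) by 170 (its y), flat on the table (1 thick, no step that can be felt: things lie at table height). Origin: its centre, at table level. It lies to the right or left, across from the cork mat.
- jar0: (mm) Squat closed amber glass jar with a white cap, 48 in diameter, 34 high, about 0.09 kg. Origin: centre of its underside, z up. Four to six of these six jars are present, standing on the table in front of the needle stand, where the carrier has to pass.
- jar1: (mm) Squat closed amber glass jar with a white cap, 48 in diameter, 34 high, about 0.09 kg. Origin: centre of its underside, z up. Four to six of these six jars are present, standing on the table in front of the needle stand, where the carrier has to pass.
- jar2: (mm) Squat closed amber glass jar with a white cap, 48 in diameter, 34 high, about 0.09 kg. Origin: centre of its underside, z up. Four to six of these six jars are present, standing on the table in front of the needle stand, where the carrier has to pass.
- jar3: (mm) Squat closed amber glass jar with a white cap, 48 in diameter, 34 high, about 0.09 kg. Origin: centre of its underside, z up. Four to six of these six jars are present, standing on the table in front of the needle stand, where the carrier has to pass.
- jar4: (mm) Squat closed amber glass jar with a white cap, 48 in diameter, 34 high, about 0.09 kg. Origin: centre of its underside, z up. Four to six of these six jars are present, standing on the table in front of the needle stand, where the carrier has to pass.
- jar5: (mm) Squat closed amber glass jar with a white cap, 48 in diameter, 34 high, about 0.09 kg. Origin: centre of its underside, z up. Four to six of these six jars are present, standing on the table in front of the needle stand, where the carrier has to pass.
- wash_bottle: (mm) Bystander: white plastic wash bottle, 60 in diameter, 150 high. Origin: centre of its underside. To be left where it is.
- dish: (mm) Bystander: closed glass dish, 90 in diameter, 16 high. Origin: centre of its underside. To be left where it is.
- slide_box: (mm) Bystander: closed slide box 100 x 85 x 35. Origin: centre of its underside. To be left where it is.
- beaker: (mm) Bystander: glass beaker, 60 in diameter, 70 high. Origin: centre of its underside. To be left where it is.
- tape: (mm) Bystander: roll of tape lying flat, 72 in diameter, 19 high. Origin: centre of its underside. To be left where it is.
- brush: (mm) Bystander: small brush 150 long lying on the table. Origin: its middle. To be left where it is.

How it is judged (in metres and radians):
On the way, in this order (a step that is already met when the one before it is completed fails the run):
1. all the jars stand on the cork mat (x of jar0 in the frame of jar_mat between -0.08 and 0.08 m and y of jar0 in the frame of jar_mat between -0.064 and 0.064 m and angle between each of jar0, jar1, jar2, jar3, jar4, jar5's own z axis and vertical below 0.15 rad and height (world z) of each of jar0, jar1, jar2, jar3, jar4, jar5 below 0.008 m and linear speed of each of jar0, jar1, jar2, jar3, jar4, jar5 below 0.03 m/s and x of jar1 in the frame of jar_mat between -0.08 and 0.08 m and y of jar1 in the frame of jar_mat between -0.064 and 0.064 m and x of jar2 in the frame of jar_mat between -0.08 and 0.08 m and y of jar2 in the frame of jar_mat between -0.064 and 0.064 m and x of jar3 in the frame of jar_mat between -0.08 and 0.08 m and y of jar3 in the frame of jar_mat between -0.064 and 0.064 m and x of jar4 in the frame of jar_mat between -0.08 and 0.08 m and y of jar4 in the frame of jar_mat between -0.064 and 0.064 m and x of jar5 in the frame of jar_mat between -0.08 and 0.08 m and y of jar5 in the frame of jar_mat between -0.064 and 0.064 m), for 0.2 s.
2. the cover plate lies flat on the rubber mat (x of cover in the frame of cover_mat between -0.062 and 0.062 m and y of cover in the frame of cover_mat between -0.048 and 0.048 m and angle between cover's own z axis and vertical below 0.08 rad and height (world z) of cover below 0.006 m and linear speed of cover below 0.03 m/s), for 0.2 s.
3. the spot lies under the needle tip (horizontal distance between spot and needle_tip below 0.005 m and linear speed of carrier below 0.01 m/s and angle between carrier's own z axis and vertical below 0.05 rad), for 0.2 s.
At the end, for the whole second after the job is handed in: Jars upright and at rest on the cork mat (centres within 80 x 64 mm of its centre along its x, y); cover flat, handle up, on the rubber mat (centre within 62 x 48 mm of its centre); spot within 5 mm horizontally of the needle tip, carrier flat and at rest (all of step 1 and all of step 2 and all of step 3); the robot touches nothing.
It fails at once if a jar is knocked over (angle between any of jar0, jar1, jar2, jar3, jar4, jar5's own z axis and vertical above 0.9 rad).
It fails at once if the carrier is lifted off the table (height (world z) of carrier above 0.012 m).
It fails at once if the needle is struck (contact force between needle and anything else above 4 N).
It fails at once if a bystander is disturbed (moved more than 40 mm) (distance of any of wash_bottle, dish, slide_box, beaker, tape, brush from where it was at the start of the episode above 0.04 m).
Of jar0, jar1, jar2, jar3, jar4, jar5 only 4 to 6 are there at a start; the rules pass over those that are not, and their reading is None.
At some moment in a run one of jar0, jar1, jar2, jar3, jar4, jar5, carrier, cover may be knocked a few centimetres aside while the robot is not near it.
It also fails if it takes over 210 s, if anything falls off the work surface, if the arm or the gripper's body presses on something with over 40 N, if the wrist force passes 120 N, or if a joint passes its speed limit or range.

ROBOT

A 6-joint arm with a two-finger parallel gripper is mounted at the origin on the work surface. World frame = base frame: x ahead of the robot, y to its left, z up, the work surface at z = 0. Lengths are in mm, angles in rad, forces in N, time in s.
With the tool pointing down it reaches from about 275 to 750 mm from the base axis. Payload 10.2 kg.
Tool frame: the origin (TCP) lies midway between the tips of the shut fingers; the grasp point (between the pads) lies 19 mm behind it; z points along the fingers, y is the line along which they close (so a half turn about z gives the same grasp; the last joint's range is limited). The gripper opens to 85 mm and grips with 20 to 120 N. Pads are 22 mm wide; open, the fingers measure 114 mm over their backs; the gripper's body (76 mm by 85 mm) begins 54 mm behind the grasp point. The pads swing forward as they close: fully open they stand 13 mm farther back than shut.
Start: joints at [-1.429, 0.313, 1.498, -0, 1.331, -0.223], TCP at [187.288, -490.463, 200.594] pointing down, gripper open.
Joint ranges: [-2.94, 2.94], [-0.97, 2.17], [0.19, 2.56], [-1.23, 4.37], [0.02, 3.11], [-2.88, 2.88]. Speed limits (rad/s): [2.39, 2.39, 3.01, 3.14, 3.14, 3.14].

INTERFACE

Orientations are given as a unit quaternion [w, x, y, z].
In Python, from rig import ctrl gives the robot as it stands.
- The arm moves only by the tool arm_command, never from a script. Its argument "increments" is a list of rows, each an object with "dr": the turn, a rotation vector about the tool's x, y, z in units of pi/4 rad (1.0 is pi/4 rad), a list of three; "offset": the shift along the tool's x, y, z in units of 120 mm (1.0 is 120 mm), a list of three; "hand": the opening, from -1 (shut) to 1 (fully open). A call has 1 to 8 rows; each row shifts and turns the commanded pose from where the row before left it, along the tool's axes as they then stand; what a row does not reach is not made up. A row lasts 1/10 s, in which the tool goes at most 50 mm and 8.59 degrees, less where a joint would pass 70% of its speed; a pose out of reach is approached as far as the arm can. A call with a number of a shift or a turn outside -1 to 1 is refused whole. A call with a gripper value outside its range is refused whole. The fingers move at their own pace and stop on an object; "grip_force" is the grip in N (left out, the last holds). Time passes only in rows, so rows that do not move let the fingers close. It gives the time, the measured TCP pose, the force, the opening and the grip force at its end, in the units of the state.
- ctrl.sense(): the state, without advancing time (a new reading comes with each control period).
- ctrl.capture(name): name is "side" or "top"; returns the picture (480x640x3 uint8, red, green, blue); there is no depth.
- ctrl.camera_info(name): a dict with "K" (3x3 intrinsics, pixels), "R" (3x3) and "t" (3): a world point X has camera coordinates R X + t. Camera axes: x right, y down, z forward; pixel columns grow to the right and rows downward; lengths in mm; the calibration is good to about 2 mm. A picture is of the moment at which its call begins. camera_info takes no time and is no camera call.
- ctrl.finish_job(): hands the job in; it is judged then, once.
The state is a dict: "time_s": time; "joints": joint angles; "dq": joint speeds; "tau": joint torques, N m; "eef_pos": TCP position; "ee_rot": TCP orientation; "force": force on the tool from outside, world axes, zero at the start; "wrist_torque": the same for the moment, N m; "grip_width": opening from 0.0 (shut) to 1.0 (fully open); "grip_force": force on a finger pad.
Only numpy, scipy, OpenCV 4.12 (cv2) and the standard library are available. Lean on these libraries where they do the work, as an engineer would, in place of code of your own. Each camera call takes 0.05 s, during which the arm holds its last target. There are 200 camera calls.

## Working session

There is one attempt and no reset: what is moved stays moved. The work goes in short steps, Python scripts to look and compute and a tool call to move; the robot and the scene stay as the last step left them, time stands still between calls to the robot, and variables do not carry over. Pictures are saved under pics/ and viewed, at most 14 in all, crops included, and the job is handed in when it is done.

Besides the shell and the picture viewer there is one more tool, called after "Call:" in YAML: its name, and indented under it one key for each argument. arm_command: Moves the arm, as the interface text tells. Shifts and turns lie within -1 to 1; 1 stands for 120 mm of shift or pi/4 rad of turn. Its arguments: {"type":"object","properties":{"increments":{"type":"array"},"grip_force":{"type":"number"}},"required":["increments"]}

```bash
mkdir -p pics; cat > h.py <<'E'
import numpy as np, cv2
from rig import ctrl
def snap(cam,name):
    im=ctrl.capture(cam); cv2.imwrite(f'pics/{name}.png',im[:,:,::-1]); return im
def px2w(cam,u,v,z):
    c=ctrl.camera_info(cam);K,R,t=[np.array(c[k],float) for k in('K','R','t')]
    d=R.T@np.linalg.solve(K,[u,v,1.]);o=-R.T@t.ravel()
    return o+d*(z-o[2])/d[2]
def w2px(cam,X):
    c=ctrl.camera_info(cam);K,R,t=[np.array(c[k],float) for k in('K','R','t')]
    p=K@(R@np.array(X,float)+t.ravel());return p[:2]/p[2]
E
python3 - <<'E'
from h import *
snap('top','t0');snap('side','s0')
for c in('top','side'):
    i=ctrl.camera_info(c);print(c,np.round(i['K'],1).tolist(),np.round(i['R'],3).tolist(),np.round(i['t'],1).tolist())
s=ctrl.sense();print(s)
E
```

```text
top [[604.8, 0.0, 313.1], [0.0, 604.8, 241.2], [0.0, 0.0, 1.0]] [[-0.014, -1.0, -0.013], [-0.988, 0.016, -0.151], [0.151, 0.011, -0.988]] [3.0, 554.9, 1139.8]
side [[460.1, 0.0, 323.9], [0.0, 460.1, 239.5], [0.0, 0.0, 1.0]] [[-0.833, -0.553, -0.005], [-0.367, 0.559, -0.744], [0.414, -0.617, -0.669]] [464.0, 252.8, 907.1]
{'time_s': 0.1, 'joints': array([-1.42939266e+00,  3.13403642e-01,  1.49835474e+00,  1.11894775e-05,
        1.33102849e+00, -2.23396079e-01]), 'dq': array([ 0.00071156, -0.0016408 , -0.00134936,  0.00187919, -0.00032526,
        0.00242403]), 'tau': array([ 2.37765234e-03, -4.12901759e+01, -2.60138941e+01, -2.66509569e-04,
        3.02864966e-03,  3.71300899e-06]), 'eef_pos': array([ 187.25478372, -490.18155178,  200.08982053]), 'ee_rot': array([-5.96384256e-04,  9.83411278e-01,  1.81388814e-01,  2.99016642e-05]), 'force': array([ 0.26127261, -0.2951077 ,  0.12578653]), 'wrist_torque': array([ 0.00150046, -0.02007148,  0.03182145]), 'grip_force': 0.0, 'grip_width': 1.0011271457223696}
```

View pics/t0.png

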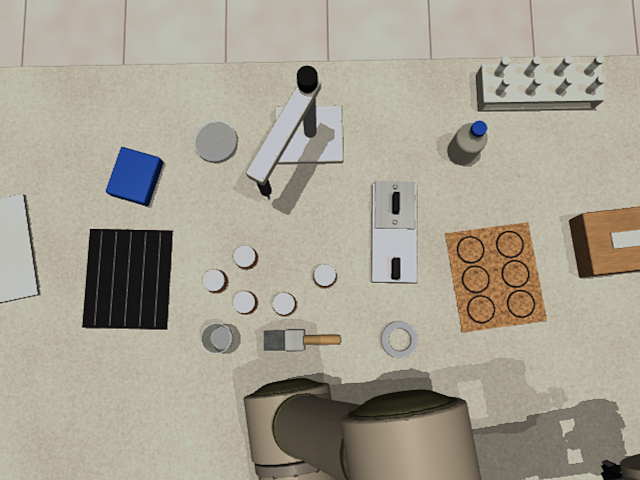

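View pics/s0.png

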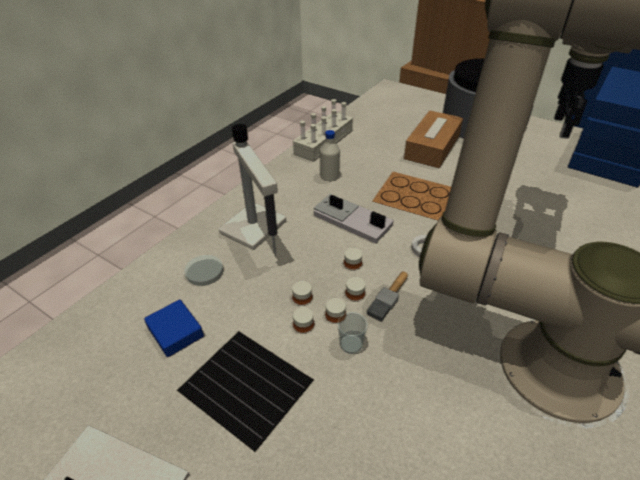

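The top view shows five jar caps at about (244,257), (215,281), (244,301), (284,303) and (325,275). The carrier is at (395,232) with its fin at (396,268), the cork mat at (495,277) and the rubber mat at (128,278). The needle tip is near (268,198). I'll enlarge before measuring.

```bash
python3 - <<'E'
import cv2
t=cv2.imread('pics/t0.png');s=cv2.imread('pics/s0.png')
cv2.imwrite('pics/c1.png',cv2.resize(t[170:350,190:440],None,fx=3.2,fy=3.2,interpolation=cv2.INTER_CUBIC))
a=cv2.resize(t[150:220,220:320],None,fx=5,fy=5,interpolation=cv2.INTER_CUBIC)[:, :400]
b=cv2.resize(s[195:265,240:320],None,fx=5,fy=5,interpolation=cv2.INTER_CUBIC)
cv2.imwrite('pics/c2.png',cv2.hconcat([a,b]))
E
```

```text
(no output)
```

View pics/c1.png

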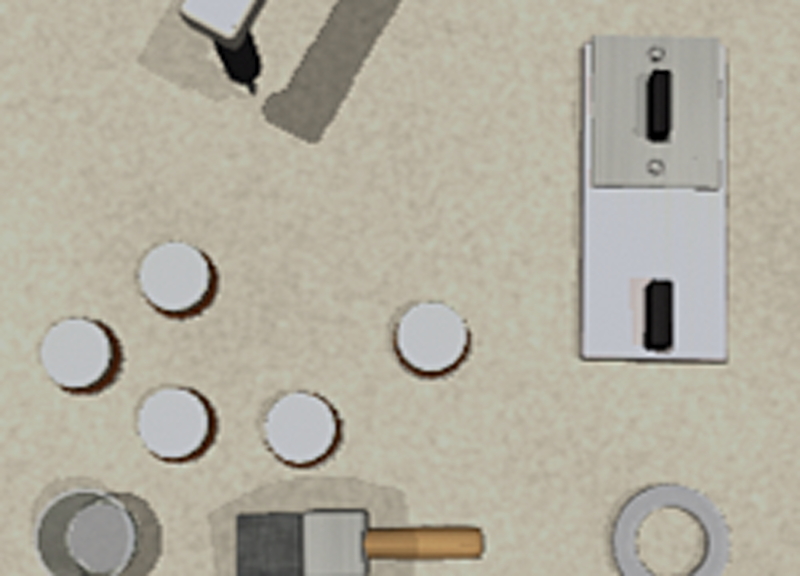

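View pics/c2.png

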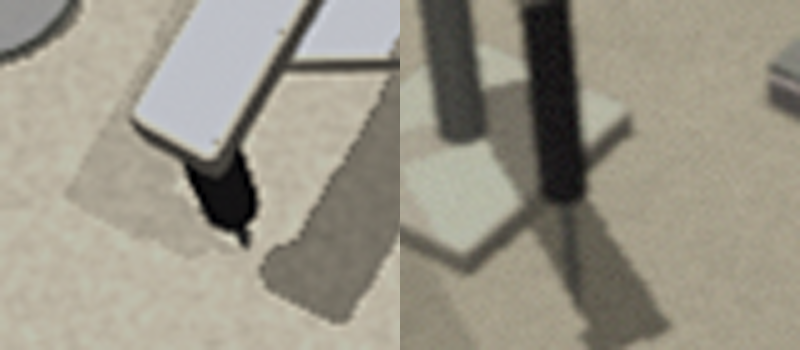

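```bash
python3 - <<'E'
from h import *
T=lambda u,v:(190+(u-1.1)/3.2,170+(v-1.1)/3.2)
for n,p in zip('ABCDE',[(174,277),(78,353),(174,423),(300,427),(430,337)]): print(n,px2w('top',*T(*p),34)[:2].round(1))
for n,p,z in [('pin91',(656,52),27),('pin19',(655,167),27),('cBL',(583,357),20),('cBR',(726,359),20),('cTL',(585,37),20),('cTR',(727,39),20),('fin',(658,315),56),('coverfin',(658,105),54),('tape',(671,540),19)]: print(n,px2w('top',*T(*p),z)[:2].round(1))
for z in(25,30,35): print('needle',z,px2w('top',269.6,199.2,z)[:2].round(1),px2w('side',275.2,256.2,z)[:2].round(1))
# mats
im=cv2.imread('pics/t0.png')
hsv=cv2.cvtColor(im,cv2.COLOR_BGR2HSV)
m1=np.zeros(im.shape[:2],np.uint8); m1[215:340,440:555]=255
cork=cv2.inRange(hsv,(5,90,60),(20,255,255))&m1
m2=np.zeros(im.shape[:2],np.uint8); m2[220:335,75:180]=255
rub=cv2.inRange(hsv,(0,0,0),(180,255,60))&m2
for n,m in(('cork',cork),('rub',rub)):
    m=cv2.morphologyEx(m,cv2.MORPH_CLOSE,np.ones((7,7)))
    c=max(cv2.findContours(m,0,1)[0],key=cv2.contourArea)
    pts=np.array([px2w('top',*p,1)[:2] for p in c[:,0]],np.float32)
    print(n,cv2.minAreaRect(pts))
# cap segmentation check
m=cv2.inRange(hsv,(100,0,170),(150,60,255))
m[:230]=0;m[:,:195]=0;m[325:]=0;m[:,350:]=0
n,l,st,ce=cv2.connectedComponentsWithStats(m)
for i in range(1,n):
    if st[i,4]>80: print(st[i,4],ce[i].round(1),px2w('top',*ce[i],34)[:2].round(1))
E
```

```text
A [528.5 130.9]
B [482.7 189.4]
C [439.2 130.6]
D [435.7  54.1]
E [489.2 -25.5]
pin91 [ 666.7 -170. ]
pin19 [ 593.5 -166.9]
cBL [ 476.8 -119.5]
cBR [ 474.2 -207.2]
cTL [ 678.9 -126.5]
cTR [ 676.  -215.8]
fin [ 498.2 -162. ]
coverfin [ 626.9 -166.6]
tape [ 364.9 -169.7]
needle 25 [644.1  81.1] [646.6  77.4]
needle 30 [643.   80.6] [643.1  81.3]
needle 35 [641.9  80.2] [639.6  85.2]
cork ((484.79498291015625, -366.742431640625), (199.67642211914062, 169.83816528320312), 6.870591640472412)
rub ((492.5228576660156, 369.4736022949219), (168.87222290039062, 199.234375), 87.96040344238281)
206 [244.4 257.6] [525.8 130.1]
277 [323.9 275.3] [488.5 -25.3]
227 [214.1 281.6] [479.6 189.3]
320 [243.5 302. ] [438.9 131.6]
326 [283.2 303.2] [435.6  54.6]
```

Measurements agree with the given sizes: carrier edges read about 202 x 88, the mats 200 x 170, and both cameras put the needle at (643, 81, 30). The moves will be for jar E first, with the gripper's closing line turned onto world y.

Call:
arm_command:
  increments:
    - {"dr": [0, 0, 0.155], "offset": [0, 0, 0], "hand": 0.46}
    - {"dr": [0, 0, 0.155], "offset": [0, 0, 0], "hand": 0.46}
    - {"dr": [0, 0, 0.155], "offset": [0, 0, 0], "hand": 0.46}
    - {"dr": [0, 0, 0], "offset": [0.21, -0.323, 0], "hand": 0.46}
    - {"dr": [0, 0, 0], "offset": [0.21, -0.323, 0], "hand": 0.46}
    - {"dr": [0, 0, 0], "offset": [0.21, -0.323, 0], "hand": 0.46}
    - {"dr": [0, 0, 0], "offset": [0.21, -0.323, 0], "hand": 0.46}
    - {"dr": [0, 0, 0], "offset": [0.21, -0.323, 0], "hand": 0.46}
  grip_force: 30

```text
time_s: 0.9
eef_pos: [313.9, -294.9, 200.4]
ee_rot: [-0.0, 1.0, -0.0, -0.0]
force: [0.8, -0.8, 1.5]
grip_width: 0.733
grip_force: 0.0
```

Call:
arm_command:
  increments:
    - {"dr": [0, 0, 0], "offset": [0.21, -0.323, 0.13], "hand": 0.46}
    - {"dr": [0, 0, 0], "offset": [0.21, -0.323, 0.13], "hand": 0.46}
    - {"dr": [0, 0, 0], "offset": [0.21, -0.323, 0.13], "hand": 0.46}
    - {"dr": [0, 0, 0], "offset": [0.21, -0.323, 0.13], "hand": 0.46}
    - {"dr": [0, 0, 0], "offset": [0.21, -0.323, 0.13], "hand": 0.46}
    - {"dr": [0, 0, 0], "offset": [0.21, -0.323, 0.13], "hand": 0.46}
    - {"dr": [0, 0, 0], "offset": [0.21, -0.323, 0.13], "hand": 0.46}
    - {"dr": [0, 0, 0], "offset": [0, 0, 0], "hand": 0.46}

```text
time_s: 1.7
eef_pos: [490.2, -21.2, 89.2]
ee_rot: [-0.001, 1.0, 0.002, -0.002]
force: [-0.1, -0.8, 0.1]
grip_width: 0.732
grip_force: 0.0
```

Call:
arm_command:
  increments:
    - {"dr": [0, 0, 0], "offset": [0, 0, 0.25], "hand": 0.46}
    - {"dr": [0, 0, 0], "offset": [0, 0, 0.25], "hand": 0.46}
    - {"dr": [0, 0, 0], "offset": [0, 0, 0.2], "hand": 0.46}
    - {"dr": [0, 0, 0], "offset": [0, 0, 0.05], "hand": 0.46}
    - {"dr": [0, 0, 0], "offset": [0, 0, 0], "hand": 0.46}
    - {"dr": [0, 0, 0], "offset": [0, 0, 0], "hand": 0.46}

```text
time_s: 2.3
eef_pos: [490.5, -25.9, 2.5]
ee_rot: [0.0, 1.0, -0.0, 0.001]
force: [-0.4, -0.3, 0.3]
grip_width: 0.726
grip_force: 0.0
```

Call:
arm_command:
  increments:
    - {"dr": [0, 0, 0], "offset": [0, 0, 0], "hand": -0.2}
    - {"dr": [0, 0, 0], "offset": [0, 0, 0], "hand": -0.2}
    - {"dr": [0, 0, 0], "offset": [0, 0, 0], "hand": -0.2}
    - {"dr": [0, 0, 0], "offset": [0, 0, 0], "hand": -0.2}

```text
time_s: 2.7
eef_pos: [490.6, -25.6, 2.5]
ee_rot: [0.0, 1.0, -0.0, 0.001]
force: [-0.6, 0.1, 6.8]
grip_width: 0.401
grip_force: 3.0
```

```bash
python3 - <<'E'
from h import *
s=snap('side','s1');t=snap('top','t1')
u,v=w2px('side',(489,-25,20)).astype(int)
cv2.imwrite('pics/c3.png',cv2.resize(cv2.cvtColor(s[v-50:v+50,u-65:u+65],cv2.COLOR_RGB2BGR),None,fx=6,fy=6,interpolation=cv2.INTER_CUBIC))
print(ctrl.sense()['grip_width'],ctrl.sense()['grip_force'],ctrl.sense()['force'])
E
```

```text
0.40051601352500543 3.02408515491436 [-0.78327635  1.03835583  6.03420374]
```

View pics/c3.png

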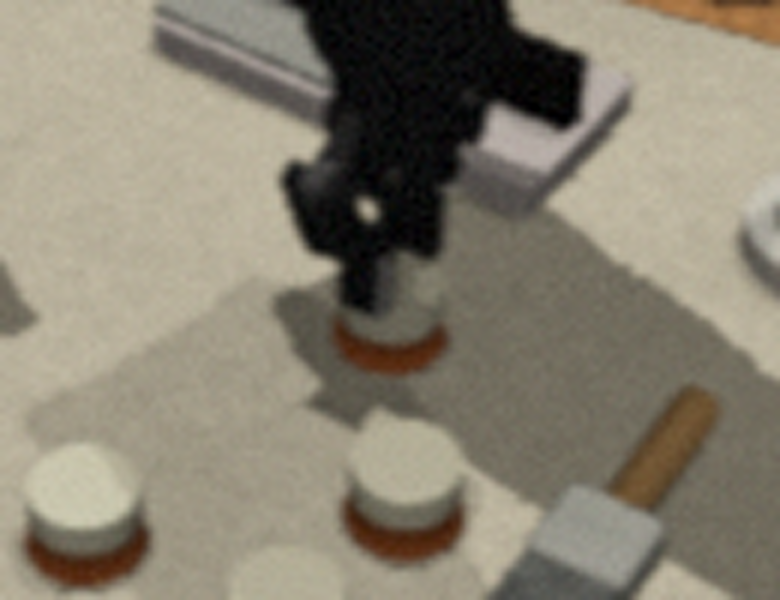

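Call:
arm_command:
  increments:
    - {"dr": [0, 0, 0], "offset": [0, 0, 0], "hand": 0.46}
    - {"dr": [0, 0, 0], "offset": [0, 0, 0.05], "hand": 0.46}
    - {"dr": [0, 0, 0], "offset": [0, 0, 0], "hand": 0.46}
    - {"dr": [0, 0, 0], "offset": [0, 0, 0], "hand": -0.5}
    - {"dr": [0, 0, 0], "offset": [0, 0, 0], "hand": -0.5}
    - {"dr": [0, 0, 0], "offset": [0, 0, 0], "hand": -0.5}
    - {"dr": [0, 0, 0], "offset": [0, 0, 0], "hand": -0.5}

```text
time_s: 3.5
eef_pos: [489.9, -25.4, -4.4]
ee_rot: [-0.0, 1.0, -0.0, -0.0]
force: [-1.5, 1.0, 4.0]
grip_width: 0.486
grip_force: 30.2
```

Call:
arm_command:
  increments:
    - {"dr": [0, 0, 0], "offset": [0, 0, -0.25], "hand": -0.5}
    - {"dr": [0, 0, 0], "offset": [0, 0, -0.25], "hand": -0.5}
    - {"dr": [0, 0, 0], "offset": [0, 0, -0.25], "hand": -0.5}
    - {"dr": [0, 0, 0], "offset": [0, 0.397, 0], "hand": -0.5}
    - {"dr": [0, 0, 0], "offset": [0, 0.397, 0], "hand": -0.5}
    - {"dr": [0, 0, 0], "offset": [0, 0.397, 0], "hand": -0.5}
    - {"dr": [0, 0, 0], "offset": [0, 0.397, 0], "hand": -0.5}
    - {"dr": [0, 0, 0], "offset": [0, 0.397, 0], "hand": -0.5}

```text
time_s: 4.3
eef_pos: [489.4, -265.6, 85.2]
ee_rot: [-0.0, 1.0, -0.0, -0.0]
force: [2.0, 0.6, -0.6]
grip_width: 0.48
grip_force: 30.9
```

Call:
arm_command:
  increments:
    - {"dr": [0, 0, 0], "offset": [0, 0.397, 0], "hand": -0.5}
    - {"dr": [0, 0, 0], "offset": [0, 0.397, 0], "hand": -0.5}
    - {"dr": [0, 0, 0], "offset": [0, 0.397, 0], "hand": -0.5}
    - {"dr": [0, 0, 0], "offset": [0, 0, 0.25], "hand": -0.5}
    - {"dr": [0, 0, 0], "offset": [0, 0, 0.25], "hand": -0.5}
    - {"dr": [0, 0, 0], "offset": [0, 0, 0.2], "hand": -0.5}
    - {"dr": [0, 0, 0], "offset": [0, 0, 0.04], "hand": -0.5}
    - {"dr": [0, 0, 0], "offset": [0, 0, 0], "hand": -0.5}

```text
time_s: 5.1
eef_pos: [489.6, -406.4, -3.6]
ee_rot: [-0.0, 1.0, -0.0, -0.0]
force: [0.7, -0.3, -0.2]
grip_width: 0.484
grip_force: 34.3
```

Call:
arm_command:
  increments:
    - {"dr": [0, 0, 0], "offset": [0, 0, 0], "hand": 0.46}
    - {"dr": [0, 0, 0], "offset": [0, 0, 0], "hand": 0.46}
    - {"dr": [0, 0, 0], "offset": [0, 0, -0.25], "hand": 0.46}
    - {"dr": [0, 0, 0], "offset": [0, 0, -0.25], "hand": 0.46}
    - {"dr": [0, 0, 0], "offset": [0, 0, -0.26], "hand": 0.46}
    - {"dr": [0, 0, 0], "offset": [-0.045, -0.384, 0], "hand": 0.46}
    - {"dr": [0, 0, 0], "offset": [-0.045, -0.384, 0], "hand": 0.46}
    - {"dr": [0, 0, 0], "offset": [-0.045, -0.384, 0], "hand": 0.46}

```text
time_s: 5.9
eef_pos: [473.3, -267.0, 88.7]
ee_rot: [0.001, 1.0, -0.0, 0.001]
force: [0.9, 0.3, 0.7]
grip_width: 0.73
grip_force: 0.0
```

Call:
arm_command:
  increments:
    - {"dr": [0, 0, 0], "offset": [-0.045, -0.384, 0], "hand": 0.46}
    - {"dr": [0, 0, 0], "offset": [-0.045, -0.384, 0], "hand": 0.46}
    - {"dr": [0, 0, 0], "offset": [-0.045, -0.384, 0], "hand": 0.46}
    - {"dr": [0, 0, 0], "offset": [-0.045, -0.384, 0], "hand": 0.46}
    - {"dr": [0, 0, 0], "offset": [-0.045, -0.384, 0], "hand": 0.46}
    - {"dr": [0, 0, 0], "offset": [-0.045, -0.384, 0], "hand": 0.46}
    - {"dr": [0, 0, 0], "offset": [-0.045, -0.384, 0], "hand": 0.46}
    - {"dr": [0, 0, 0], "offset": [0, 0, 0], "hand": 0.46}

```text
time_s: 6.7
eef_pos: [435.1, 58.4, 88.6]
ee_rot: [-0.0, 1.0, 0.003, 0.001]
force: [0.4, -0.8, -0.4]
grip_width: 0.73
grip_force: 0.0
```

```bash
cat >> h.py <<'E'
def caps(im,lo=(195,230),hi=(560,335)):
    hsv=cv2.cvtColor(im,cv2.COLOR_RGB2HSV); m=cv2.inRange(hsv,(100,0,150),(150,70,255))
    k=np.zeros_like(m);k[lo[1]:hi[1],lo[0]:hi[0]]=255;m&=k
    n,l,st,ce=cv2.connectedComponentsWithStats(m)
    for i in range(1,n):
        if st[i,4]>80: print(st[i,4],ce[i].round(1),px2w('top',*ce[i],34)[:2].round(1))
E
python3 - <<'E'
from h import *
caps(snap('top','t2')); print(ctrl.sense()['eef_pos'])
E
```

```text
1894 [393.7 254.7] [ 526.9 -162.6]
94 [246.6 254.3] [532.2 125.8]
201 [399.1 327.7] [ 385.3 -168.1]
[435.81969561  56.23383564  88.63350706]
```

Call:
arm_command:
  increments:
    - {"dr": [0, 0, 0], "offset": [0, 0, 0.25], "hand": 0.46}
    - {"dr": [0, 0, 0], "offset": [0, 0, 0.25], "hand": 0.46}
    - {"dr": [0, 0, 0], "offset": [0, 0, 0.2], "hand": 0.46}
    - {"dr": [0, 0, 0], "offset": [0, 0, 0.07], "hand": 0.46}
    - {"dr": [0, 0, 0], "offset": [0, 0, 0], "hand": 0.46}
    - {"dr": [0, 0, 0], "offset": [0, 0, 0], "hand": -0.3}
    - {"dr": [0, 0, 0], "offset": [0, 0, 0], "hand": -0.5}
    - {"dr": [0, 0, 0], "offset": [0, 0, 0], "hand": -0.5}

```text
time_s: 7.55
eef_pos: [436.9, 53.8, -3.1]
ee_rot: [0.0, 1.0, -0.0, 0.001]
force: [-1.2, -3.1, 5.7]
grip_width: 0.482
grip_force: 29.6
```

Call:
arm_command:
  increments:
    - {"dr": [0, 0, 0], "offset": [0, 0, 0], "hand": -0.5}

```text
time_s: 7.65
eef_pos: [436.9, 53.8, -3.1]
ee_rot: [0.0, 1.0, -0.0, 0.001]
force: [-1.8, -1.9, 4.5]
grip_width: 0.486
grip_force: 29.6
```

Call:
arm_command:
  increments:
    - {"dr": [0, 0, 0], "offset": [0, 0, -0.25], "hand": -0.5}
    - {"dr": [0, 0, 0], "offset": [0, 0, -0.25], "hand": -0.5}
    - {"dr": [0, 0, 0], "offset": [0, 0, -0.25], "hand": -0.5}
    - {"dr": [0, 0, 0], "offset": [0.0947, 0.378, 0], "hand": -0.5}
    - {"dr": [0, 0, 0], "offset": [0.0947, 0.378, 0], "hand": -0.5}
    - {"dr": [0, 0, 0], "offset": [0.0947, 0.378, 0], "hand": -0.5}
    - {"dr": [0, 0, 0], "offset": [0.0947, 0.378, 0], "hand": -0.5}
    - {"dr": [0, 0, 0], "offset": [0.0947, 0.378, 0], "hand": -0.5}

```text
time_s: 8.45
eef_pos: [493.1, -174.8, 86.7]
ee_rot: [0.001, 1.0, -0.0, 0.001]
force: [0.7, 1.2, -1.6]
grip_width: 0.484
grip_force: 30.8
```

Call:
arm_command:
  increments:
    - {"dr": [0, 0, 0], "offset": [0.0947, 0.378, 0], "hand": -0.5}
    - {"dr": [0, 0, 0], "offset": [0.0947, 0.378, 0], "hand": -0.5}
    - {"dr": [0, 0, 0], "offset": [0.0947, 0.378, 0], "hand": -0.5}
    - {"dr": [0, 0, 0], "offset": [0.0947, 0.378, 0], "hand": -0.5}
    - {"dr": [0, 0, 0], "offset": [0.0947, 0.378, 0], "hand": -0.5}
    - {"dr": [0, 0, 0], "offset": [0, 0, 0.25], "hand": -0.5}
    - {"dr": [0, 0, 0], "offset": [0, 0, 0.25], "hand": -0.5}
    - {"dr": [0, 0, 0], "offset": [0, 0, 0.2], "hand": -0.5}

```text
time_s: 9.25
eef_pos: [549.0, -399.6, 0.6]
ee_rot: [-0.0, 1.0, -0.0, -0.0]
force: [1.1, -0.0, -0.8]
grip_width: 0.479
grip_force: 30.8
```

Call:
arm_command:
  increments:
    - {"dr": [0, 0, 0], "offset": [0, 0, 0.04], "hand": -0.5}
    - {"dr": [0, 0, 0], "offset": [0, 0, 0], "hand": -0.5}

```text
time_s: 9.45
eef_pos: [549.5, -399.6, -2.5]
ee_rot: [0.0, 1.0, -0.0, 0.0]
force: [0.3, -0.2, 0.3]
grip_width: 0.484
grip_force: 35.6
```

Call:
arm_command:
  increments:
    - {"dr": [0, 0, 0], "offset": [0, 0, 0], "hand": 0.46}
    - {"dr": [0, 0, 0], "offset": [0, 0, 0], "hand": 0.46}
    - {"dr": [0, 0, 0], "offset": [0, 0, -0.25], "hand": 0.46}
    - {"dr": [0, 0, 0], "offset": [0, 0, -0.25], "hand": 0.46}
    - {"dr": [0, 0, 0], "offset": [0, 0, -0.26], "hand": 0.46}
    - {"dr": [0, 0, 0], "offset": [-0.0835, -0.4017, 0], "hand": 0.46}
    - {"dr": [0, 0, 0], "offset": [-0.0835, -0.4017, 0], "hand": 0.46}
    - {"dr": [0, 0, 0], "offset": [-0.0835, -0.4017, 0], "hand": 0.46}

```text
time_s: 10.25
eef_pos: [518.9, -253.4, 88.9]
ee_rot: [0.001, 1.0, -0.0, 0.001]
force: [1.7, 0.5, 0.6]
grip_width: 0.732
grip_force: 0.0
```

Call:
arm_command:
  increments:
    - {"dr": [0, 0, 0], "offset": [-0.0835, -0.4017, 0], "hand": 0.46}
    - {"dr": [0, 0, 0], "offset": [-0.0835, -0.4017, 0], "hand": 0.46}
    - {"dr": [0, 0, 0], "offset": [-0.0835, -0.4017, 0], "hand": 0.46}
    - {"dr": [0, 0, 0], "offset": [-0.0835, -0.4017, 0], "hand": 0.46}
    - {"dr": [0, 0, 0], "offset": [-0.0835, -0.4017, 0], "hand": 0.46}
    - {"dr": [0, 0, 0], "offset": [-0.0835, -0.4017, 0], "hand": 0.46}
    - {"dr": [0, 0, 0], "offset": [-0.0835, -0.4017, 0], "hand": 0.46}
    - {"dr": [0, 0, 0], "offset": [-0.0835, -0.4017, 0], "hand": 0.46}

```text
time_s: 11.05
eef_pos: [439.1, 132.7, 88.9]
ee_rot: [-0.0, 1.0, -0.0, 0.001]
force: [0.2, -0.3, -0.6]
grip_width: 0.732
grip_force: 0.0
```

```bash
python3 - <<'E'
from h import *
t=snap('top','t3');s=snap('side','s3')
cv2.imwrite('pics/c4.png',cv2.hconcat([t[200:350,190:560],s[150:350,250:460][25:175]])[:,:,::-1])
E
```

```text
(no output)
```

View pics/c4.png

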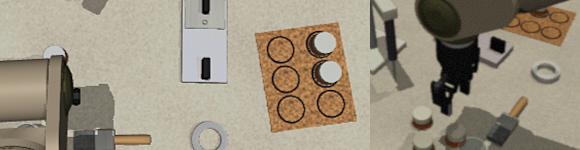

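Two jars stand upright on the cork mat's right-hand rings, the carrier is unmoved, and the gripper is over jar C.

Call:
arm_command:
  increments:
    - {"dr": [0, 0, 0], "offset": [0, 0, 0.25], "hand": 0.46}
    - {"dr": [0, 0, 0], "offset": [0, 0, 0.25], "hand": 0.46}
    - {"dr": [0, 0, 0], "offset": [0, 0, 0.2], "hand": 0.46}
    - {"dr": [0, 0, 0], "offset": [0, 0, 0.07], "hand": 0.46}
    - {"dr": [0, 0, 0], "offset": [0, 0, 0], "hand": 0.46}
    - {"dr": [0, 0, 0], "offset": [0, 0, 0], "hand": -0.3}
    - {"dr": [0, 0, 0], "offset": [0, 0, 0], "hand": -0.5}
    - {"dr": [0, 0, 0], "offset": [0, 0, 0], "hand": -0.5}

```text
time_s: 11.95
eef_pos: [440.4, 130.7, -3.0]
ee_rot: [0.0, 1.0, -0.0, 0.001]
force: [-1.4, -2.0, 5.9]
grip_width: 0.484
grip_force: 29.5
```

Call:
arm_command:
  increments:
    - {"dr": [0, 0, 0], "offset": [0, 0, 0], "hand": -0.5}

```text
time_s: 12.05
eef_pos: [440.4, 130.7, -3.0]
ee_rot: [0.0, 1.0, -0.0, 0.001]
force: [-1.4, -1.6, 5.5]
grip_width: 0.484
grip_force: 29.5
```

Call:
arm_command:
  increments:
    - {"dr": [0, 0, 0], "offset": [0, 0, -0.25], "hand": -0.5}
    - {"dr": [0, 0, 0], "offset": [0, 0, -0.25], "hand": -0.5}
    - {"dr": [0, 0, 0], "offset": [0, 0, -0.25], "hand": -0.5}
    - {"dr": [0, 0, 0], "offset": [-0.006, 0.378, 0], "hand": -0.5}
    - {"dr": [0, 0, 0], "offset": [-0.006, 0.378, 0], "hand": -0.5}
    - {"dr": [0, 0, 0], "offset": [-0.006, 0.378, 0], "hand": -0.5}
    - {"dr": [0, 0, 0], "offset": [-0.006, 0.378, 0], "hand": -0.5}
    - {"dr": [0, 0, 0], "offset": [-0.006, 0.378, 0], "hand": -0.5}

```text
time_s: 12.85
eef_pos: [435.7, -98.0, 86.6]
ee_rot: [0.001, 1.0, -0.0, 0.001]
force: [1.2, 0.3, 0.3]
grip_width: 0.477
grip_force: 30.7
```

Call:
arm_command:
  increments:
    - {"dr": [0, 0, 0], "offset": [-0.006, 0.378, 0], "hand": -0.5}
    - {"dr": [0, 0, 0], "offset": [-0.006, 0.378, 0], "hand": -0.5}
    - {"dr": [0, 0, 0], "offset": [-0.006, 0.378, 0], "hand": -0.5}
    - {"dr": [0, 0, 0], "offset": [-0.006, 0.378, 0], "hand": -0.5}
    - {"dr": [0, 0, 0], "offset": [-0.006, 0.378, 0], "hand": -0.5}
    - {"dr": [0, 0, 0], "offset": [-0.006, 0.378, 0], "hand": -0.5}
    - {"dr": [0, 0, 0], "offset": [-0.006, 0.378, 0], "hand": -0.5}
    - {"dr": [0, 0, 0], "offset": [0, 0, 0.25], "hand": -0.5}

```text
time_s: 13.65
eef_pos: [431.1, -420.8, 59.5]
ee_rot: [0.005, 1.0, -0.002, 0.003]
force: [0.5, 0.3, -0.6]
grip_width: 0.479
grip_force: 30.8
```

Call:
arm_command:
  increments:
    - {"dr": [0, 0, 0], "offset": [0, 0, 0.25], "hand": -0.5}
    - {"dr": [0, 0, 0], "offset": [0, 0, 0.2], "hand": -0.5}
    - {"dr": [0, 0, 0], "offset": [0, 0, 0.04], "hand": -0.5}
    - {"dr": [0, 0, 0], "offset": [0, 0, 0], "hand": -0.5}

```text
time_s: 14.05
eef_pos: [430.6, -413.6, -2.5]
ee_rot: [0.0, 1.0, -0.0, 0.0]
force: [0.4, 0.8, 0.2]
grip_width: 0.483
grip_force: 34.8
```

Call:
arm_command:
  increments:
    - {"dr": [0, 0, 0], "offset": [0, 0, 0], "hand": 0.46}
    - {"dr": [0, 0, 0], "offset": [0, 0, 0], "hand": 0.46}
    - {"dr": [0, 0, 0], "offset": [0, 0, -0.25], "hand": 0.46}
    - {"dr": [0, 0, 0], "offset": [0, 0, -0.25], "hand": 0.46}
    - {"dr": [0, 0, 0], "offset": [0, 0, -0.26], "hand": 0.46}
    - {"dr": [0, 0, 0], "offset": [0.0673, -0.3776, 0], "hand": 0.46}
    - {"dr": [0, 0, 0], "offset": [0.0673, -0.3776, 0], "hand": 0.46}
    - {"dr": [0, 0, 0], "offset": [0.0673, -0.3776, 0], "hand": 0.46}

```text
time_s: 14.85
eef_pos: [455.0, -276.2, 88.8]
ee_rot: [0.001, 1.0, -0.001, 0.001]
force: [2.0, 0.4, -0.3]
grip_width: 0.723
grip_force: 0.0
```

```bash
python3 - <<'E'
from h import *
caps(snap('top','t4'))
E
```

```text
243 [380.  236.5] [ 563.4 -136.9]
228 [244.2 257.3] [526.4 130.6]
212 [214.  281.7] [479.2 189.3]
111 [381.3 277.2] [ 483.1 -137. ]
180 [397.5 327.2] [ 386.4 -165.1]
```

Call:
arm_command:
  increments:
    - {"dr": [0, 0, 0], "offset": [0.0673, -0.3776, 0], "hand": 0.46}
    - {"dr": [0, 0, 0], "offset": [0.0673, -0.3776, 0], "hand": 0.46}
    - {"dr": [0, 0, 0], "offset": [0.0673, -0.3776, 0], "hand": 0.46}
    - {"dr": [0, 0, 0], "offset": [0.0673, -0.3776, 0], "hand": 0.46}
    - {"dr": [0, 0, 0], "offset": [0.0673, -0.3776, 0], "hand": 0.46}
    - {"dr": [0, 0, 0], "offset": [0.0673, -0.3776, 0], "hand": 0.46}
    - {"dr": [0, 0, 0], "offset": [0.0673, -0.3776, 0], "hand": 0.46}
    - {"dr": [0, 0, 0], "offset": [0.0673, -0.3776, 0], "hand": 0.46}

```text
time_s: 15.7
eef_pos: [519.9, 86.9, 88.8]
ee_rot: [0.0, 1.0, -0.0, 0.001]
force: [1.5, -0.9, 0.5]
grip_width: 0.732
grip_force: 0.0
```

Call:
arm_command:
  increments:
    - {"dr": [0, 0, 0], "offset": [0.0673, -0.3776, 0], "hand": 0.46}
    - {"dr": [0, 0, 0], "offset": [0, 0, 0], "hand": 0.46}
    - {"dr": [0, 0, 0], "offset": [0, 0, 0.25], "hand": 0.46}
    - {"dr": [0, 0, 0], "offset": [0, 0, 0.25], "hand": 0.46}
    - {"dr": [0, 0, 0], "offset": [0, 0, 0.2], "hand": 0.46}
    - {"dr": [0, 0, 0], "offset": [0, 0, 0.07], "hand": 0.46}
    - {"dr": [0, 0, 0], "offset": [0, 0, 0], "hand": 0.46}
    - {"dr": [0, 0, 0], "offset": [0, 0, 0], "hand": 0.46}

```text
time_s: 16.5
eef_pos: [528.5, 130.1, -3.3]
ee_rot: [-0.0, 1.0, -0.0, 0.001]
force: [0.7, 0.1, 1.0]
grip_width: 0.731
grip_force: 0.0
```

Call:
arm_command:
  increments:
    - {"dr": [0, 0, 0], "offset": [0, 0, 0], "hand": -0.3}
    - {"dr": [0, 0, 0], "offset": [0, 0, 0], "hand": -0.5}
    - {"dr": [0, 0, 0], "offset": [0, 0, 0], "hand": -0.5}
    - {"dr": [0, 0, 0], "offset": [0, 0, 0], "hand": -0.5}

```text
time_s: 16.9
eef_pos: [528.4, 130.2, -3.1]
ee_rot: [0.0, 1.0, -0.0, 0.001]
force: [-0.9, -1.4, 8.0]
grip_width: 0.484
grip_force: 29.3
```

Call:
arm_command:
  increments:
    - {"dr": [0, 0, 0], "offset": [0, 0, -0.25], "hand": -0.5}
    - {"dr": [0, 0, 0], "offset": [0, 0, -0.25], "hand": -0.5}
    - {"dr": [0, 0, 0], "offset": [0, 0, -0.25], "hand": -0.5}
    - {"dr": [0, 0, 0], "offset": [0.0105, 0.375, 0], "hand": -0.5}
    - {"dr": [0, 0, 0], "offset": [0.0105, 0.375, 0], "hand": -0.5}
    - {"dr": [0, 0, 0], "offset": [0.0105, 0.375, 0], "hand": -0.5}
    - {"dr": [0, 0, 0], "offset": [0.0105, 0.375, 0], "hand": -0.5}
    - {"dr": [0, 0, 0], "offset": [0.0105, 0.375, 0], "hand": -0.5}

```text
time_s: 17.7
eef_pos: [533.8, -96.6, 86.2]
ee_rot: [0.0, 1.0, -0.0, 0.001]
force: [1.2, -0.7, -0.6]
grip_width: 0.478
grip_force: 30.6
```

Call:
arm_command:
  increments:
    - {"dr": [0, 0, 0], "offset": [0.0105, 0.375, 0], "hand": -0.5}
    - {"dr": [0, 0, 0], "offset": [0.0105, 0.375, 0], "hand": -0.5}
    - {"dr": [0, 0, 0], "offset": [0.0105, 0.375, 0], "hand": -0.5}
    - {"dr": [0, 0, 0], "offset": [0.0105, 0.375, 0], "hand": -0.5}
    - {"dr": [0, 0, 0], "offset": [0.0105, 0.375, 0], "hand": -0.5}
    - {"dr": [0, 0, 0], "offset": [0, 0, 0], "hand": -0.5}
    - {"dr": [0, 0, 0], "offset": [0, 0, 0.25], "hand": -0.5}
    - {"dr": [0, 0, 0], "offset": [0, 0, 0.25], "hand": -0.5}

```text
time_s: 18.5
eef_pos: [540.4, -320.1, 25.7]
ee_rot: [0.001, 1.0, -0.0, 0.001]
force: [0.1, -0.5, -1.3]
grip_width: 0.485
grip_force: 30.7
```

Call:
arm_command:
  increments:
    - {"dr": [0, 0, 0], "offset": [0, 0, 0.2], "hand": -0.5}
    - {"dr": [0, 0, 0], "offset": [0, 0, 0.04], "hand": -0.5}
    - {"dr": [0, 0, 0], "offset": [0, 0, 0], "hand": -0.5}

```text
time_s: 18.8
eef_pos: [540.2, -319.5, -2.9]
ee_rot: [-0.0, 1.0, -0.0, -0.0]
force: [1.0, 0.0, -1.2]
grip_width: 0.482
grip_force: 36.6
```

Call:
arm_command:
  increments:
    - {"dr": [0, 0, 0], "offset": [0, 0, 0], "hand": 0.46}
    - {"dr": [0, 0, 0], "offset": [0, 0, 0], "hand": 0.46}
    - {"dr": [0, 0, 0], "offset": [0, 0, -0.25], "hand": 0.46}
    - {"dr": [0, 0, 0], "offset": [0, 0, -0.25], "hand": 0.46}
    - {"dr": [0, 0, 0], "offset": [0, 0, -0.26], "hand": 0.46}
    - {"dr": [0, 0, 0], "offset": [-0.0447, -0.3855, 0], "hand": 0.46}
    - {"dr": [0, 0, 0], "offset": [-0.0447, -0.3855, 0], "hand": 0.46}
    - {"dr": [0, 0, 0], "offset": [-0.0447, -0.3855, 0], "hand": 0.46}

```text
time_s: 19.6
eef_pos: [523.8, -179.6, 88.8]
ee_rot: [0.0, 1.0, -0.001, 0.001]
force: [0.7, -0.2, -0.6]
grip_width: 0.731
grip_force: 0.0
```

```bash
python3 - <<'E'
from h import *
caps(snap('top','t5'))
E
```

```text
230 [214.  281.2] [480.3 189.4]
```

Call:
arm_command:
  increments:
    - {"dr": [0, 0, 0], "offset": [-0.0447, -0.3855, 0], "hand": 0.46}
    - {"dr": [0, 0, 0], "offset": [-0.0447, -0.3855, 0], "hand": 0.46}
    - {"dr": [0, 0, 0], "offset": [-0.0447, -0.3855, 0], "hand": 0.46}
    - {"dr": [0, 0, 0], "offset": [-0.0447, -0.3855, 0], "hand": 0.46}
    - {"dr": [0, 0, 0], "offset": [-0.0447, -0.3855, 0], "hand": 0.46}
    - {"dr": [0, 0, 0], "offset": [-0.0447, -0.3855, 0], "hand": 0.46}
    - {"dr": [0, 0, 0], "offset": [-0.0447, -0.3855, 0], "hand": 0.46}
    - {"dr": [0, 0, 0], "offset": [-0.0447, -0.3855, 0], "hand": 0.46}

```text
time_s: 20.45
eef_pos: [481.1, 191.1, 88.8]
ee_rot: [-0.0, 1.0, -0.0, 0.001]
force: [1.3, -0.7, 1.2]
grip_width: 0.729
grip_force: 0.0
```

B is unmoved.

Call:
arm_command:
  increments:
    - {"dr": [0, 0, 0], "offset": [0, 0, 0.25], "hand": 0.46}
    - {"dr": [0, 0, 0], "offset": [0, 0, 0.25], "hand": 0.46}
    - {"dr": [0, 0, 0], "offset": [0, 0, 0.2], "hand": 0.46}
    - {"dr": [0, 0, 0], "offset": [0, 0, 0.07], "hand": 0.46}
    - {"dr": [0, 0, 0], "offset": [0, 0, 0], "hand": 0.46}
    - {"dr": [0, 0, 0], "offset": [0, 0, 0], "hand": -0.3}
    - {"dr": [0, 0, 0], "offset": [0, 0, 0], "hand": -0.5}
    - {"dr": [0, 0, 0], "offset": [0, 0, 0], "hand": -0.5}

```text
time_s: 21.25
eef_pos: [482.3, 189.2, -2.9]
ee_rot: [-0.0, 1.0, -0.0, 0.001]
force: [-0.9, -0.9, 6.1]
grip_width: 0.485
grip_force: 29.6
```

Call:
arm_command:
  increments:
    - {"dr": [0, 0, 0], "offset": [0, 0, 0], "hand": -0.5}

```text
time_s: 21.35
eef_pos: [482.3, 189.2, -2.8]
ee_rot: [-0.0, 1.0, -0.0, 0.001]
force: [-1.1, -0.0, 5.2]
grip_width: 0.482
grip_force: 29.6
```

Call:
arm_command:
  increments:
    - {"dr": [0, 0, 0], "offset": [0, 0, -0.25], "hand": -0.5}
    - {"dr": [0, 0, 0], "offset": [0, 0, -0.25], "hand": -0.5}
    - {"dr": [0, 0, 0], "offset": [0, 0, -0.25], "hand": -0.5}
    - {"dr": [0, 0, 0], "offset": [0, 0.3912, 0], "hand": -0.5}
    - {"dr": [0, 0, 0], "offset": [0, 0.3912, 0], "hand": -0.5}
    - {"dr": [0, 0, 0], "offset": [0, 0.3912, 0], "hand": -0.5}
    - {"dr": [0, 0, 0], "offset": [0, 0.3912, 0], "hand": -0.5}
    - {"dr": [0, 0, 0], "offset": [0, 0.3912, 0], "hand": -0.5}

```text
time_s: 22.15
eef_pos: [481.3, -47.6, 86.7]
ee_rot: [0.0, 1.0, -0.0, 0.001]
force: [1.3, 0.2, -0.3]
grip_width: 0.482
grip_force: 30.7
```

```bash
python3 - <<'E'
from h import *
t=snap('top','t6')
cv2.imwrite('pics/c5.png',cv2.resize(t[170:350,360:560],None,fx=3,fy=3,interpolation=cv2.INTER_CUBIC)[:,:,::-1])
E
```

```text
(no output)
```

View pics/c5.png

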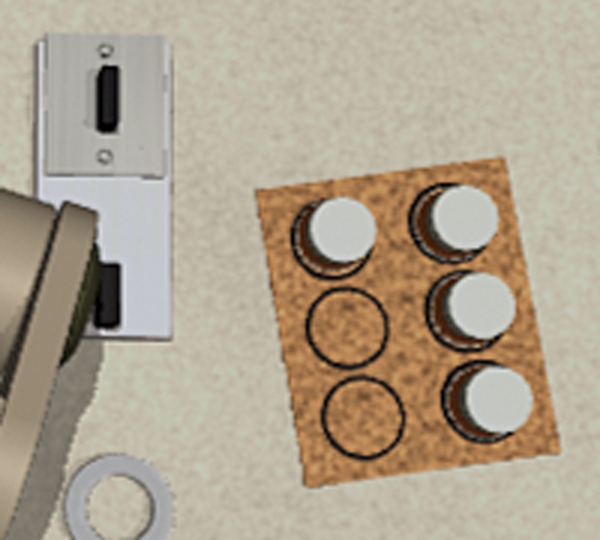

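The four placed jars stand upright on their rings, the carrier and cover are unmoved, and the middle-left ring at crop pixel (347,327) is free for the last jar.

Call:
arm_command:
  increments:
    - {"dr": [0, 0, 0], "offset": [0, 0.3912, 0], "hand": -0.5}
    - {"dr": [0, 0, 0], "offset": [0, 0.3912, 0], "hand": -0.5}
    - {"dr": [0, 0, 0], "offset": [0, 0.3912, 0], "hand": -0.5}
    - {"dr": [0, 0, 0], "offset": [0, 0.3912, 0], "hand": -0.5}
    - {"dr": [0, 0, 0], "offset": [0, 0.3912, 0], "hand": -0.5}
    - {"dr": [0, 0, 0], "offset": [0, 0.3912, 0], "hand": -0.5}
    - {"dr": [0, 0, 0], "offset": [0, 0, 0], "hand": -0.5}
    - {"dr": [0, 0, 0], "offset": [0, 0, 0.25], "hand": -0.5}

```text
time_s: 23.0
eef_pos: [482.6, -330.2, 59.1]
ee_rot: [0.003, 1.0, -0.001, 0.003]
force: [1.4, -0.0, -1.8]
grip_width: 0.479
grip_force: 30.9
```

Call:
arm_command:
  increments:
    - {"dr": [0, 0, 0], "offset": [0, 0, 0.25], "hand": -0.5}
    - {"dr": [0, 0, 0], "offset": [0, 0, 0.2], "hand": -0.5}
    - {"dr": [0, 0, 0], "offset": [0, 0, 0.04], "hand": -0.5}
    - {"dr": [0, 0, 0], "offset": [0, 0, 0], "hand": -0.5}
    - {"dr": [0, 0, 0], "offset": [0, 0, 0], "hand": 0.46}
    - {"dr": [0, 0, 0], "offset": [0, 0, 0], "hand": 0.46}

```text
time_s: 23.6
eef_pos: [481.6, -327.6, -2.1]
ee_rot: [0.001, 1.0, -0.0, 0.001]
force: [0.1, 0.5, -0.2]
grip_width: 0.724
grip_force: 0.0
```

Call:
arm_command:
  increments:
    - {"dr": [0, 0, 0], "offset": [0, 0, -0.25], "hand": 0.46}
    - {"dr": [0, 0, 0], "offset": [0, 0, -0.25], "hand": 0.46}
    - {"dr": [0, 0, 0], "offset": [0, 0, -0.26], "hand": 0.46}
    - {"dr": [0, 0, 0], "offset": [-0.25, -0.3, 0], "hand": 0.46}
    - {"dr": [0, 0, 0], "offset": [-0.25, -0.3, 0], "hand": 0.46}
    - {"dr": [0, 0, 0], "offset": [-0.25, -0.3, 0], "hand": 0.46}
    - {"dr": [0, 0, 0], "offset": [0, -0.3, 0], "hand": 0.46}
    - {"dr": [0, 0, 0], "offset": [0, -0.3, 0], "hand": 0.46}

```text
time_s: 24.4
eef_pos: [390.7, -146.2, 88.7]
ee_rot: [0.001, 1.0, -0.001, 0.001]
force: [0.0, -0.0, 0.3]
grip_width: 0.734
grip_force: 0.0
```

```bash
python3 - <<'E'
from h import *
t=snap('top','t7')
cv2.imwrite('pics/c6.png',cv2.resize(t[160:350,330:560],None,fx=3.2,fy=3.15,interpolation=cv2.INTER_CUBIC)[:,:,::-1])
E
```

```text
(no output)
```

View pics/c6.png

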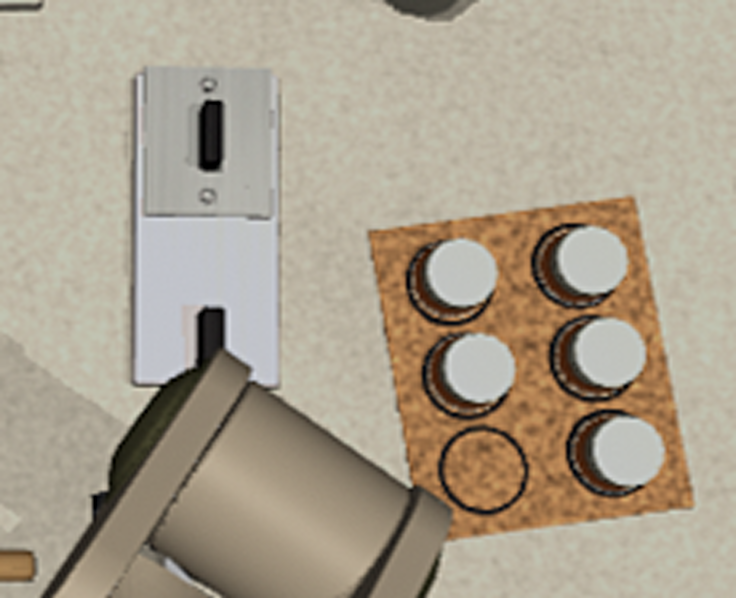

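All five jars stand upright on the mat, and the carrier and cover haven't moved (pins at crop pixels (208,84) and (207,196)). Next is the cover.

Call:
arm_command:
  increments:
    - {"dr": [0, 0, 0], "offset": [0.399, 0.036, 0], "hand": 0.46}
    - {"dr": [0, 0, 0], "offset": [0.399, 0.036, 0], "hand": 0.46}
    - {"dr": [0, 0, 0], "offset": [0.399, 0.036, 0], "hand": 0.46}
    - {"dr": [0, 0, 0], "offset": [0.399, 0.036, 0], "hand": 0.46}
    - {"dr": [0, 0, 0], "offset": [0.399, 0.036, 0], "hand": 0.46}
    - {"dr": [0, 0, 0.05], "offset": [0, 0, 0.1], "hand": 0.46}
    - {"dr": [0, 0, 0], "offset": [0, 0, 0.1], "hand": 0.2}
    - {"dr": [0, 0, 0], "offset": [0, 0, 0.1], "hand": 0.0}

```text
time_s: 25.25
eef_pos: [629.8, -168.7, 51.1]
ee_rot: [-0.0, 1.0, -0.019, -0.0]
force: [-1.3, -0.3, -0.1]
grip_width: 0.499
grip_force: 0.0
```

Call:
arm_command:
  increments:
    - {"dr": [0, 0, 0], "offset": [0, 0, 0.1], "hand": 0.0}
    - {"dr": [0, 0, 0], "offset": [0, 0, 0.09], "hand": 0.0}
    - {"dr": [0, 0, 0], "offset": [0, 0, 0], "hand": 0.0}
    - {"dr": [0, 0, 0], "offset": [0, 0, 0], "hand": 0.0}

```text
time_s: 25.65
eef_pos: [630.5, -169.0, 29.3]
ee_rot: [0.0, 1.0, -0.02, 0.0]
force: [-0.3, 0.2, 0.7]
grip_width: 0.499
grip_force: 0.0
```

```bash
python3 - <<'E'
from h import *
s=snap('side','s8')
u,v=w2px('side',(630,-168,35)).astype(int)
cv2.imwrite('pics/c7.png',cv2.resize(s[v-40:v+50,u-50:u+90],None,fx=4,fy=4,interpolation=cv2.INTER_CUBIC)[:,:,::-1])
E
```

```text
(no output)
```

View pics/c7.png

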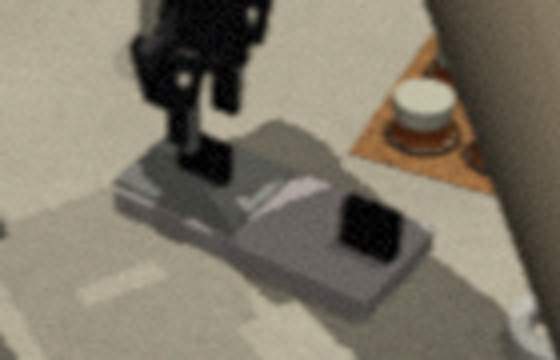

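Call:
arm_command:
  increments:
    - {"dr": [0, 0, 0], "offset": [0, 0, 0], "hand": -0.5}
    - {"dr": [0, 0, 0], "offset": [0, 0, 0], "hand": -1}
    - {"dr": [0, 0, 0], "offset": [0, 0, 0], "hand": -1}
    - {"dr": [0, 0, 0], "offset": [0, 0, 0], "hand": -1}
    - {"dr": [0, 0, 0], "offset": [0, 0, 0], "hand": -1}
    - {"dr": [0, 0, 0], "offset": [0, 0, 0], "hand": -1}
  grip_force: 60

```text
time_s: 26.3
eef_pos: [630.5, -168.9, 29.0]
ee_rot: [0.0, 1.0, -0.02, 0.0]
force: [-0.9, 0.0, -0.6]
grip_width: 0.0
grip_force: 0.0
```

```bash
python3 - <<'E'
from h import *
s=snap('side','s9');t=snap('top','t9')
u,v=w2px('side',(600,-168,35)).astype(int);print(u,v)
a=cv2.resize(s[v-50:v+50,u-60:u+60],None,fx=5,fy=5,interpolation=cv2.INTER_CUBIC)[:,:,::-1].copy()
for P in[(630,-168.5,20),(630,-168.5,54),(610.5,-168,54),(650,-169.4,54),(501.6,-163,56),(630.5,-169,29)]:
    p=(w2px('side',P)-[u-60,v-50])*5;cv2.circle(a,tuple(int(x) for x in p),4,(0,0,255),-1)
cv2.imwrite('pics/c8.png',a)
E
```

```text
345 207
```

View pics/c8.png

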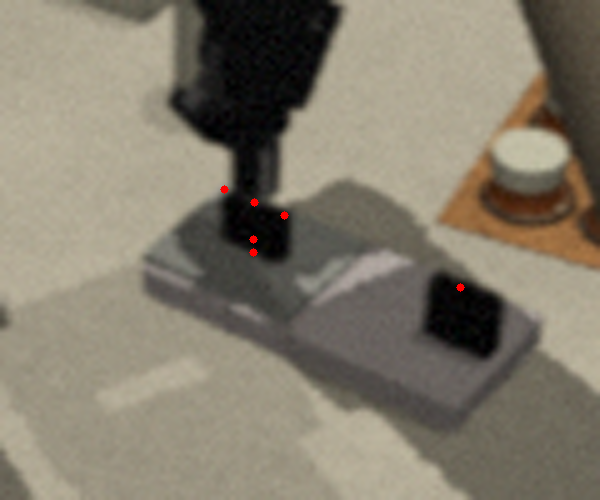

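```bash
python3 - <<'E'
from h import *
u,v=w2px('side',(489,-25,20)).astype(int)
for z in(2.5,10,20,30):
  for y in(-25+17,-25+24): print('c3',y,z,((w2px('side',(490,y,z))-[u-65,v-50])*6).round())
u,v=w2px('side',(630,-168,35)).astype(int)
for z in(30,40,50,60):
  print('c7',z,[((w2px('side',(630,-169+d,z))-[u-50,v-40])*4).round() for d in(21,-21)])
u,v=345,207
for z in(29,40,50,60,70): print('c8',z,((w2px('side',(630,-169,z))-[u-60,v-50])*5).round())
s=cv2.imread('pics/s9.png',0)[v-50:v+50,u-60:u+60]
print(s[26:56:1,44:60])
E
```

```text
c3 -8 2.5 [365. 361.]
c3 -1 2.5 [356. 371.]
c3 -8 10 [366. 347.]
c3 -1 10 [356. 358.]
c3 -8 20 [366. 330.]
c3 -1 20 [357. 340.]
c3 -8 30 [367. 312.]
c3 -1 30 [358. 322.]
c7 30 [array([187., 182.]), array([220., 151.])]
c7 40 [array([187., 170.]), array([220., 139.])]
c7 50 [array([187., 159.]), array([221., 127.])]
c7 60 [array([187., 147.]), array([221., 115.])]
c8 29 [255. 239.]
c8 40 [255. 223.]
c8 50 [255. 208.]
c8 60 [255. 193.]
c8 70 [255. 178.]
[[  8   9  11   9  15  10   9  14  10  14  16  27  70 130 158 165]
 [  1  14   7   4  17   4   9   7  17  15  29  60 118 156 168 166]
 [ 35  18  11  13  16   9   1  11   8  21  25  63 128 161 165 166]
 [107  59  32  16  10   5  11  14  20  31  26  63 129 163 164 169]
 [157 122  69  20  10  11   7  25  40  43  37  62 131 164 168 165]
 [171 139  85  29  12  10   9  24  47  53  43  67 134 162 171 168]
 [167 146  87  29  10  12   8  21  48  58  43  68 130 166 168 175]
 [165 143  86  31   4   9  10  18  48  51  45  69 136 168 172 170]
 [167 142  89  33   8  13  12  22  42  54  43  76 139 167 171 169]
 [167 141  88  33   9  17  10  28  53  56
[... 666 characters left out ...]
   6   3  13   7  22  61  86]
 [ 30  14   4   6  13  13   1   3   4  11   3   0  10  22  65  82]
 [ 37  24   9   4   0   3   6   7   5   3   4   0   6  24  63  85]
 [ 56  42  27  16  13  11   2   5   5  11   3   5   7  26  61  80]
 [ 64  66  59  50  32  20  16   5  10  10   0   8   0  30  65  86]
 [ 66  63  68  64  62  51  37  25  17   5   1   5  10  31  65  87]
 [ 66  68  63  64  66  64  59  55  34  20  13  18  25  50  74  85]
 [ 63  72  61  67  67  64  70  70  59  50  46  46  52  72  82  87]
 [ 67  71  65  66  68  65  67  72  75  70  72  77  77  81  80  81]
 [ 66  65  68  63  63  67  66  71  76  80  82  81  80  82  84  92]
 [ 66  67  68  63  68  62  65  71  72  77  86  87  81  85  86 111]]
```

Nothing was gripped. The side view puts the shut fingertips about 28 mm above the reported TCP, near z = 58 and just over the fin's top. I'll open, go 22 mm lower and close again.

Call:
arm_command:
  increments:
    - {"dr": [0, 0, 0], "offset": [0, 0, 0], "hand": 0.0}
    - {"dr": [0, 0, 0], "offset": [0, 0, 0], "hand": 0.0}
    - {"dr": [0, 0, 0], "offset": [0, 0, 0], "hand": 0.0}
    - {"dr": [0, 0, 0], "offset": [0, 0, 0.09], "hand": 0.0}
    - {"dr": [0, 0, 0], "offset": [0, 0, 0.09], "hand": 0.0}
    - {"dr": [0, 0, 0], "offset": [0, 0, 0], "hand": 0.0}
    - {"dr": [0, 0, 0], "offset": [0, 0, 0], "hand": 0.0}
  grip_force: 30

```text
time_s: 27.1
eef_pos: [630.3, -168.8, 6.8]
ee_rot: [-0.0, 1.0, -0.02, -0.0]
force: [-0.6, -0.3, -0.6]
grip_width: 0.501
grip_force: 0.0
```

Call:
arm_command:
  increments:
    - {"dr": [0, 0, 0], "offset": [0, 0, 0], "hand": -0.5}
    - {"dr": [0, 0, 0], "offset": [0, 0, 0], "hand": -0.7}
    - {"dr": [0, 0, 0], "offset": [0, 0, 0], "hand": -0.9}
    - {"dr": [0, 0, 0], "offset": [0, 0, 0], "hand": -1}
    - {"dr": [0, 0, 0], "offset": [0, 0, 0], "hand": -1}

```text
time_s: 27.6
eef_pos: [630.8, -169.1, 7.9]
ee_rot: [0.0, 1.0, -0.02, 0.0]
force: [-0.2, -0.9, 3.7]
grip_width: 0.132
grip_force: 31.0
```

Call:
arm_command:
  increments:
    - {"dr": [0, 0, 0], "offset": [0, 0, 0], "hand": -1}
    - {"dr": [0, 0, 0], "offset": [0, 0, -0.04], "hand": -1}
    - {"dr": [0, 0, 0], "offset": [0, 0, -0.03], "hand": -1}
    - {"dr": [0, 0, 0], "offset": [0, 0, 0], "hand": -1}
  grip_force: 60

```text
time_s: 28.0
eef_pos: [630.6, -168.9, 16.1]
ee_rot: [0.0, 1.0, -0.02, 0.0]
force: [0.7, -1.1, -1.4]
grip_width: 0.122
grip_force: 59.4
```

Gripped: the opening reads about 11 mm on the 12 mm fin and the lift force is about 1.4 N, which is the cover alone. I'll back away from the needle first, then carry it across to the rubber mat.

Call:
arm_command:
  increments:
    - {"dr": [0, 0, 0], "offset": [0, 0, -0.3125], "hand": -1}
    - {"dr": [0, 0, 0], "offset": [0, 0, -0.3125], "hand": -1}
    - {"dr": [0, 0, 0], "offset": [-0.354, 0, 0], "hand": -1}
    - {"dr": [0, 0, 0], "offset": [-0.354, 0, 0], "hand": -1}
    - {"dr": [0, 0, 0], "offset": [-0.354, 0, 0], "hand": -1}
    - {"dr": [0, 0, 0], "offset": [-0.354, 0, 0], "hand": -1}
    - {"dr": [0, 0, 0], "offset": [0.0084, -0.403, 0], "hand": -1}
    - {"dr": [0, 0, 0], "offset": [0.0084, -0.403, 0], "hand": -1}

```text
time_s: 28.8
eef_pos: [465.7, -65.7, 91.0]
ee_rot: [-0.0, 1.0, -0.022, 0.0]
force: [1.4, 0.3, -1.6]
grip_width: 0.12
grip_force: 59.5
```

Call:
arm_command:
  increments:
    - {"dr": [0, 0, 0], "offset": [0.0084, -0.403, 0], "hand": -1}
    - {"dr": [0, 0, 0], "offset": [0.0084, -0.403, 0], "hand": -1}
    - {"dr": [0, 0, 0], "offset": [0.0084, -0.403, 0], "hand": -1}
    - {"dr": [0, 0, 0], "offset": [0.0084, -0.403, 0], "hand": -1}
    - {"dr": [0, 0, 0], "offset": [0.0084, -0.403, 0], "hand": -1}
    - {"dr": [0, 0, 0], "offset": [0.0084, -0.403, 0], "hand": -1}
    - {"dr": [0, 0, 0], "offset": [0.0084, -0.403, 0], "hand": -1}
    - {"dr": [0, 0, 0], "offset": [0.0084, -0.403, 0], "hand": -1}

```text
time_s: 29.6
eef_pos: [489.5, 322.8, 90.7]
ee_rot: [0.0, 1.0, -0.02, -0.0]
force: [2.4, -0.8, -1.4]
grip_width: 0.126
grip_force: 59.4
```

Call:
arm_command:
  increments:
    - {"dr": [0, 0, 0], "offset": [0.0084, -0.403, 0], "hand": -1}
    - {"dr": [0, 0, 0], "offset": [0, 0, 0.2], "hand": -1}
    - {"dr": [0, 0, 0], "offset": [0, 0, 0.2], "hand": -1}
    - {"dr": [0, 0, 0], "offset": [0, 0, 0.2], "hand": -1}
    - {"dr": [0, 0, 0], "offset": [0, 0, 0.15], "hand": -1}
    - {"dr": [0, 0, 0], "offset": [0, 0, 0.06], "hand": -1}
    - {"dr": [0, 0, 0], "offset": [0, 0, 0.03], "hand": -1}
    - {"dr": [0, 0, 0], "offset": [0, 0, 0], "hand": -1}

```text
time_s: 30.4
eef_pos: [493.1, 369.0, -9.7]
ee_rot: [-0.0, 1.0, -0.02, 0.0]
force: [0.6, -0.0, -1.7]
grip_width: 0.121
grip_force: 59.5
```

Call:
arm_command:
  increments:
    - {"dr": [0, 0, 0], "offset": [0, 0, 0.01], "hand": -1}
    - {"dr": [0, 0, 0], "offset": [0, 0, 0.01], "hand": -1}
    - {"dr": [0, 0, 0], "offset": [0, 0, 0], "hand": -1}

```text
time_s: 30.7
eef_pos: [493.1, 369.0, -12.0]
ee_rot: [-0.0, 1.0, -0.02, 0.0]
force: [0.7, 0.0, -1.5]
grip_width: 0.12
grip_force: 59.7
```

```bash
python3 - <<'E'
from h import *
s=snap('side','s10');print(ctrl.sense()['force'])
u,v=w2px('side',(492,369,20)).astype(int)
cv2.imwrite('pics/c9.png',cv2.resize(s[v-70:v+70,u-90:u+90],None,fx=4,fy=4,interpolation=cv2.INTER_CUBIC)[:,:,::-1])
E
```

```text
[-0.05485695 -0.127062    0.05425463]
```

View pics/c9.png

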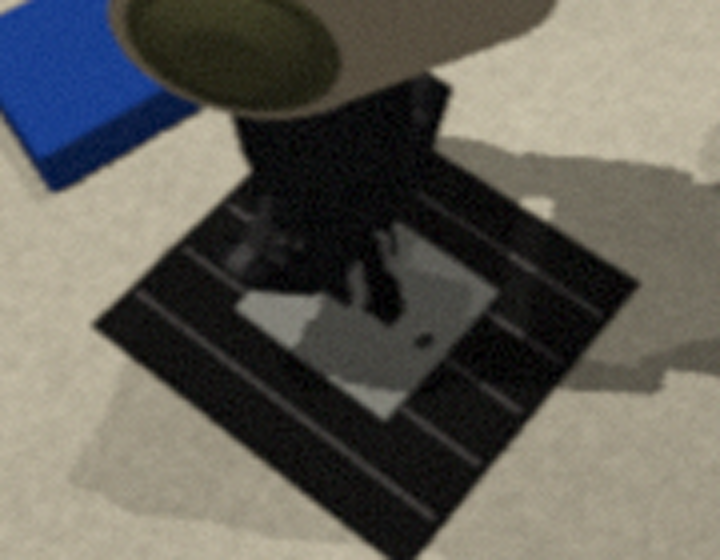

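The cover lies flat on the rubber mat, its corners in the crop at (240,300), (385,420), (495,290) and (395,225), well inside the mat edges. The vertical force has gone to about 0, so I'll release.

Call:
arm_command:
  increments:
    - {"dr": [0, 0, 0], "offset": [0, 0, 0], "hand": -0.3}
    - {"dr": [0, 0, 0], "offset": [0, 0, 0], "hand": 0.0}
    - {"dr": [0, 0, 0], "offset": [0, 0, 0], "hand": 0.0}
    - {"dr": [0, 0, 0], "offset": [0, 0, -0.1], "hand": 0.0}
    - {"dr": [0, 0, 0], "offset": [0, 0, -0.25], "hand": 0.0}
    - {"dr": [0, 0, 0], "offset": [0, 0, -0.25], "hand": 0.0}
    - {"dr": [0, 0, 0], "offset": [0, 0, -0.25], "hand": 0.0}
    - {"dr": [0, 0, 0], "offset": [0.0219, 0.403, 0], "hand": 0.0}

```text
time_s: 31.55
eef_pos: [495.5, 324.2, 94.8]
ee_rot: [-0.002, 1.0, -0.017, 0.005]
force: [2.3, -0.4, -1.0]
grip_width: 0.498
grip_force: 0.0
```

Call:
arm_command:
  increments:
    - {"dr": [0, 0, 0], "offset": [0.0219, 0.403, 0], "hand": 0.0}
    - {"dr": [0, 0, 0], "offset": [0.0219, 0.403, 0], "hand": 0.0}
    - {"dr": [0, 0, 0], "offset": [0.0219, 0.403, 0], "hand": 0.0}
    - {"dr": [0, 0, 0], "offset": [0.0219, 0.403, 0], "hand": 0.0}
    - {"dr": [0, 0, 0], "offset": [0.0219, 0.403, 0], "hand": 0.0}

```text
time_s: 32.05
eef_pos: [497.1, 76.5, 90.7]
ee_rot: [0.0, 1.0, -0.02, 0.001]
force: [1.5, -1.3, 1.4]
grip_width: 0.499
grip_force: 0.0
```

```bash
python3 - <<'E'
from h import *
t=snap('top','t11');snap('side','s11')
cv2.imwrite('pics/c10.png',cv2.resize(t[140:350,70:560],None,fx=1.62,fy=1.62,interpolation=cv2.INTER_CUBIC)[:,:,::-1])
h=t[170:300,360:430]
g=cv2.cvtColor(t,cv2.COLOR_RGB2GRAY)
m=(g<60).astype(np.uint8);m[:,:365]=0;m[:,425:]=0;m[:175]=0;m[300:]=0
n,l,st,ce=cv2.connectedComponentsWithStats(m)
for i in range(1,n):
    if st[i,4]>5: print(st[i],ce[i].round(2),px2w('top',*ce[i],20)[:2].round(1),px2w('top',*ce[i],50)[:2].round(1))
hs=cv2.cvtColor(t,cv2.COLOR_RGB2HSV);print(ctrl.sense()['eef_pos'])
E
```

```text
[393 203   4   4  14] [394.29 204.5 ] [ 630.2 -168.8] [ 623.8 -165. ]
[391 258   9  22 172] [395.4 268.3] [ 501.6 -166.6] [ 498.5 -162.9]
[497.72692746  73.72749243  90.69487676]
```

View pics/c10.png

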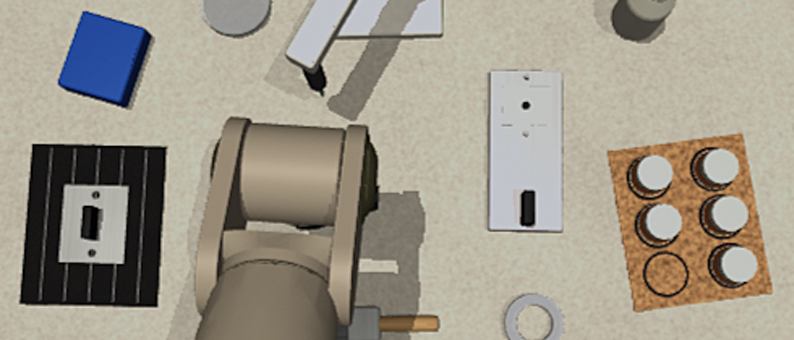

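The cover lies on the rubber mat, all five jars stand on the cork mat and the carrier hasn't moved. The uncovered spot is at top-image pixel (394.3,204.5), world (630,-169), which matches the pins. I'll grip the carrier's fin.

Call:
arm_command:
  increments:
    - {"dr": [0, 0, 0], "offset": [0.0219, 0.403, 0], "hand": 0.0}
    - {"dr": [0, 0, 0], "offset": [0.0219, 0.403, 0], "hand": 0.0}
    - {"dr": [0, 0, 0], "offset": [0.0219, 0.403, 0], "hand": 0.0}
    - {"dr": [0, 0, 0], "offset": [0.0219, 0.403, 0], "hand": 0.0}
    - {"dr": [0, 0, 0], "offset": [0.0219, 0.403, 0], "hand": 0.0}
    - {"dr": [0, 0, 0], "offset": [0, 0, 0], "hand": 0.0}
    - {"dr": [0, 0, 0], "offset": [0, 0, 0.2], "hand": 0.0}
    - {"dr": [0, 0, 0], "offset": [0, 0, 0.2], "hand": 0.0}

```text
time_s: 32.95
eef_pos: [501.4, -163.5, 42.1]
ee_rot: [0.0, 1.0, -0.02, 0.001]
force: [-0.1, 0.1, -1.0]
grip_width: 0.499
grip_force: 0.0
```

Call:
arm_command:
  increments:
    - {"dr": [0, 0, 0], "offset": [0, 0, 0.18], "hand": 0.0}
    - {"dr": [0, 0, 0], "offset": [0, 0, 0.1], "hand": 0.0}
    - {"dr": [0, 0, 0], "offset": [0, 0, 0], "hand": 0.0}
    - {"dr": [0, 0, 0], "offset": [0, 0, 0], "hand": -0.4}
    - {"dr": [0, 0, 0], "offset": [0, 0, 0], "hand": -0.7}
    - {"dr": [0, 0, 0], "offset": [0, 0, 0], "hand": -1}
    - {"dr": [0, 0, 0], "offset": [0, 0, 0], "hand": -1}
    - {"dr": [0, 0, 0], "offset": [0, 0, 0], "hand": -1}
  grip_force: 60

```text
time_s: 33.75
eef_pos: [501.4, -164.0, 9.4]
ee_rot: [0.001, 1.0, -0.02, 0.001]
force: [-1.4, 1.5, 5.9]
grip_width: 0.145
grip_force: 60.3
```

Call:
arm_command:
  increments:
    - {"dr": [0, 0, 0], "offset": [0, -0.1, 0], "hand": -1}
    - {"dr": [0, 0, 0], "offset": [0, -0.2, 0], "hand": -1}
    - {"dr": [0, 0, 0], "offset": [0, -0.2, 0], "hand": -1}
    - {"dr": [0, 0, 0], "offset": [0, -0.2, 0], "hand": -1}
    - {"dr": [0, 0, 0], "offset": [0, -0.2, 0], "hand": -1}
    - {"dr": [0, 0, 0], "offset": [0, -0.2, 0], "hand": -1}
    - {"dr": [0, 0, 0], "offset": [0, -0.1, 0], "hand": -1}
    - {"dr": [0, 0, 0], "offset": [0, 0, 0], "hand": -1}
  grip_force: 90

```text
time_s: 34.55
eef_pos: [507.5, -18.2, 9.5]
ee_rot: [-0.0, 1.0, -0.019, 0.002]
force: [0.6, 6.1, 8.7]
grip_width: 0.137
grip_force: 89.5
```

```bash
cat >> h.py <<'E'
def dark(im,c,r,th=70):
    g=cv2.cvtColor(im,cv2.COLOR_RGB2GRAY);m=np.zeros_like(g);a,b=int(c[0]),int(c[1]);m[b-r:b+r,a-r:a+r]=1
    m[g>th]=0;n,l,st,ce=cv2.connectedComponentsWithStats(m)
    for i in range(1,n):
        if st[i,4]>5: print(st[i],ce[i].round(2))
E
python3 - <<'E'
from h import *
t=snap('top','t12');s=snap('side','s12');e=ctrl.sense();p=e['eef_pos'];print(p.round(1),e['ee_rot'].round(4),e['force'])
P=p+[130,-5,0];P[2]=20
for n,i in(('top',t),('side',s)):
    c=w2px(n,P);print(n,c);dark(i,c,14)
E
```

```text
[507.4 -18.5   9.5] [-5.000e-04  9.998e-01 -1.950e-02  1.400e-03] [0.08922623 8.9389459  8.71545303]
top [321.79600663 202.15626797]
[320 201   4   4  14] [321.5  202.71]
side [302.73023072 235.95180778]
```

Call:
arm_command:
  increments:
    - {"dr": [0, 0, 0], "offset": [0.006, -0.1, 0], "hand": -1}
    - {"dr": [0, 0, 0], "offset": [0.006, -0.2, 0], "hand": -1}
    - {"dr": [0, 0, 0], "offset": [0.006, -0.2, 0], "hand": -1}
    - {"dr": [0, 0, 0], "offset": [0.006, -0.2, 0], "hand": -1}
    - {"dr": [0, 0, 0], "offset": [0, -0.1, 0], "hand": -1}
    - {"dr": [0, 0, 0], "offset": [0, -0.05, 0], "hand": -1}
    - {"dr": [0, 0, 0], "offset": [0, 0, 0], "hand": -1}
    - {"dr": [0, 0, 0], "offset": [0, 0, 0], "hand": -1}

```text
time_s: 35.45
eef_pos: [514.4, 82.8, 9.5]
ee_rot: [-0.0, 1.0, -0.02, 0.002]
force: [0.9, 4.9, 7.0]
grip_width: 0.14
grip_force: 89.3
```

```bash
python3 - <<'E'
from h import *
print(px2w('top',321.5,202.71,20))
t=snap('top','t13');s=snap('side','s13');e=ctrl.sense();p=e['eef_pos'];print(p.round(1),e['ee_rot'].round(4),e['force'])
P=p+[130,-5,0];P[2]=20
for n,i in(('top',t),('side',s)): print(n,w2px(n,P),w2px(n,(643,81,30)))
ct=w2px('top',(643,80,20)).astype(int);cs=w2px('side',(643,80,20)).astype(int)
a=[cv2.resize(i[c[1]-18:c[1]+18,c[0]-25:c[0]+25],None,fx=8,fy=8,interpolation=cv2.INTER_CUBIC)for i,c in((t,ct),(s,cs))]
cv2.imwrite('pics/c11.png',cv2.hconcat(a)[:,:,::-1]);print(ct,cs)
E
```

```text
[636.28667146 -22.92750771  20.        ]
[514.5  82.8   9.5] [-5.000e-04  9.998e-01 -2.000e-02  1.700e-03] [1.4925555  4.88230908 6.57332979]
top [271.44868613 199.55938243] [269.41836959 199.20443436]
side [275.98780902 258.10617116] [275.31953494 256.14230172]
[270 200] [275 258]
```

View pics/c11.png

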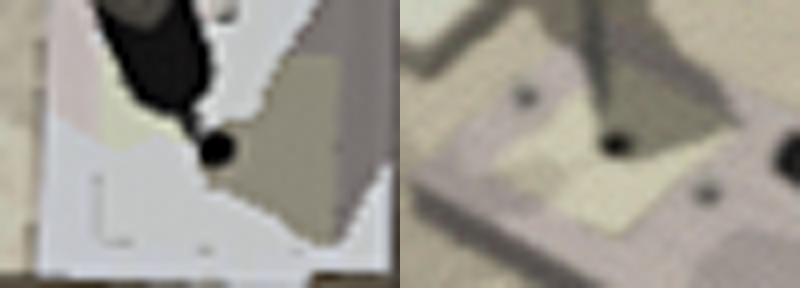

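```bash
python3 - <<'E'
from h import *
print(px2w('top',271.56,200.19,20),px2w('side',276.4,257.7,20))
print('where spot should appear',w2px('top',(643,81,20)),w2px('side',(643,81,20)))
E
```

```text
[643.15554012  77.53077978  20.        ] [644.49302389  76.09027653  20.        ]
where spot should appear [269.8391226  200.29391527] [275.63297449 259.12446364]
```

The spot sits at top pixel (271.6,200.2) and side pixel (276.4,257.7), which is world (643.5, 77). It needs about 4 mm more in +y.

Call:
arm_command:
  increments:
    - {"dr": [0, 0, 0], "offset": [-0.004, -0.017, 0], "hand": -1}
    - {"dr": [0, 0, 0], "offset": [0, -0.017, 0], "hand": -1}
    - {"dr": [0, 0, 0], "offset": [0, 0, 0], "hand": -1}
    - {"dr": [0, 0, 0], "offset": [0, 0, 0], "hand": -1}

```text
time_s: 35.95
eef_pos: [514.3, 85.7, 9.5]
ee_rot: [0.0, 1.0, -0.02, 0.002]
force: [-0.0, -2.8, 6.6]
grip_width: 0.135
grip_force: 89.3
```

```bash
python3 - <<'E'
from h import *
t=snap('top','t14');s=snap('side','s14');print(ctrl.sense()['eef_pos'])
# blob centroid comparison
for n,i,c,r in(('top',t,(270,201),6),('side',s,(276,259),5)):
    print(n);dark(i,c,r,60)
    g=cv2.cvtColor(i,cv2.COLOR_RGB2GRAY);print(g[int(c[1])-7:int(c[1])+6,int(c[0])-7:int(c[0])+8])
E
```

```text
[514.26169754  85.66389999   9.49576787]
top
[264 195   9   8  23] [269.09 198.52]
[[  9   5  12  16  15   9  58 163 214 200 197 197 197 201 181]
 [ 98  50  16  17  13  15 128 212 207 200 199 200 203 200 171]
 [200 153 114 101  46  26  73 165 212 199 187 189 190 170 130]
 [200 205 213 198 119  28  72 157 200 171 129 130 130 131 133]
 [196 196 199 206 177  63  44  76  89  99 132 138 136 136 138]
 [195 198 197 202 196 131  24  13   0  19  98 143 138 137 135]
 [196 196 196 200 197 138  10  14   0   7  89 146 138 137 137]
 [197 196 197 198 208 172  11   0   0  22  98 144 138 137 137]
 [196 197 196 197 204 183  96  25  37  88 131 142 138 137 138]
 [196 196 197 196 199 206 190 119 111 147 142 138 137 137 138]
 [196 195 196 196 196 199 207 186 134 136 135 135 137 136 137]
 [196 196 196 197 196 197 201 183 149 154 147 130 133 136 136]
 [195 196 197 196 198 197 197 200 202 205 187 152 147 130 133]]
side
[[169 180 187 186 164 117  98 108 121 121 120 122 122 121 122]
 [181 190 197 193 172 131 107 117 123 122 122 121 124 117 125]
 [186 194 197 198 185 151 116 118 123 125 118 125 121 119 118]
 [193 196 198 195 192 164 133 122 119 125 123 118 122 123 126]
 [196 196 194 198 192 165 124 109 117 116 123 123 122 121 117]
 [195 199 197 198 190 153  97  64  76 104 119 121 121 119 122]
 [196 195 196 198 187 142  63  21  43  94 115 122 126 130 140]
 [193 191 195 191 184 138  66  43  74 106 130 141 146 167 184]
 [177 185 185 182 181 159 128 125 149 155 167 182 186 196 197]
 [173 175 185 194 190 191 184 189 191 191 195 197 195 199 198]
 [176 176 187 197 197 196 198 198 197 193 197 193 196 197 193]
 [172 183 195 198 195 196 196 197 195 197 195 195 198 188 177]
 [178 186 194 199 200 196 193 198 196 195 197 197 188 177 167]]
```

Call:
arm_command:
  increments:
    - {"dr": [0, 0, 0], "offset": [0, -0.016, 0], "hand": -1}
    - {"dr": [0, 0, 0], "offset": [0, 0, 0], "hand": -1}
    - {"dr": [0, 0, 0], "offset": [0, 0, 0], "hand": -1}

```text
time_s: 36.35
eef_pos: [514.3, 87.4, 9.5]
ee_rot: [0.0, 1.0, -0.02, 0.002]
force: [-0.2, -3.4, 6.4]
grip_width: 0.137
grip_force: 89.3
```

```bash
cat >> h.py <<'E'
def spot(im,cam,c0):
    g=255-cv2.cvtColor(im,cv2.COLOR_RGB2GRAY).astype(float);x,y=c0
    # weighted centroid of dark pixels in small window
    a,b=int(round(x)),int(round(y));w=g[b-3:b+4,a-4:a+5]-150;w[w<0]=0
    yy,xx=np.mgrid[b-3:b+4,a-4:a+5];c=((w*xx).sum()/w.sum(),(w*yy).sum()/w.sum());return c,px2w(cam,*c,20)[:2].round(1)
E
python3 - <<'E'
from h import *
t=snap('top','t15');s=snap('side','s15');print(ctrl.sense()['eef_pos'])
for k in('14','15'):
    for n in('top','side'):
        i=cv2.imread(f'pics/{n[0]}{k}.png')[:,:,::-1].copy();print(k,n,spot(i,n,{'top':(270,201),'side':(276,258)}[n]))
E
```

```text
[514.33718815  87.44444709   9.50842566]
14 top ((np.float64(270.4305740987984), np.float64(200.04205607476635)), array([643.5,  79.8]))
14 side ((np.float64(276.1390243902439), np.float64(258.1292682926829)), array([644.1,  77.6]))
15 top ((np.float64(269.62618724559024), np.float64(200.13839891451832)), array([643.3,  81.4]))
15 side ((np.float64(275.7833753148615), np.float64(258.51889168765746)), array([644. ,  79.1]))
```

Call:
arm_command:
  increments:
    - {"dr": [0, 0, 0], "offset": [0, 0, 0], "hand": -0.6}
    - {"dr": [0, 0, 0], "offset": [0, 0, 0], "hand": -0.3}
    - {"dr": [0, 0, 0], "offset": [0, 0, 0], "hand": 0.0}
    - {"dr": [0, 0, 0], "offset": [0, 0, 0], "hand": 0.0}
    - {"dr": [0, 0, 0], "offset": [0, 0, -0.2], "hand": 0.0}
    - {"dr": [0, 0, 0], "offset": [0, 0, -0.25], "hand": 0.0}
    - {"dr": [0, 0, 0], "offset": [0, 0, -0.25], "hand": 0.0}
    - {"dr": [0, 0, 0], "offset": [-0.3, 0, -0.2], "hand": 0.0}

```text
time_s: 37.25
eef_pos: [479.3, 89.0, 117.7]
ee_rot: [0.0, 1.0, -0.02, 0.002]
force: [-0.5, 0.1, 0.5]
grip_width: 0.502
grip_force: 0.0
```

Call:
arm_command:
  increments:
    - {"dr": [0, 0, 0], "offset": [-0.3, 0, -0.2], "hand": 0.0}
    - {"dr": [0, 0, 0], "offset": [-0.3, 0.2, -0.2], "hand": 0.0}
    - {"dr": [0, 0, 0], "offset": [0, 0.3, 0], "hand": 0.0}
    - {"dr": [0, 0, 0], "offset": [0, 0, 0], "hand": 0.0}

```text
time_s: 37.65
eef_pos: [402.6, 30.0, 164.9]
ee_rot: [0.001, 1.0, -0.021, 0.001]
force: [0.5, 0.4, 0.1]
grip_width: 0.498
grip_force: 0.0
```

```bash
python3 - <<'E'
from h import *
t=snap('top','t16');s=snap('side','s16');print(ctrl.sense()['eef_pos'],ctrl.sense()['force'])
print(spot(t,'top',(270,201)),spot(s,'side',(276,258)))
a=cv2.resize(t[140:350,70:560],None,fx=1.6,fy=1.6,interpolation=cv2.INTER_CUBIC)
b=np.hstack([cv2.resize(i[y-14:y+14,x-25:x+25],(392,220),interpolation=cv2.INTER_CUBIC) for i,x,y in((t,270,200),(s,276,258))])
cv2.imwrite('pics/c12.png',np.vstack([a[:,:784],b])[:,:,::-1])
E
```

```text
[402.78237123  32.04218443 164.08349482] [ 0.46669159 -0.11910245  0.14300662]
((np.float64(269.4448424068768), np.float64(200.17478510028653)), array([643.3,  81.8])) ((np.float64(275.75898520084564), np.float64(258.5856236786469)), array([643.9,  79.4]))
```

View pics/c12.png

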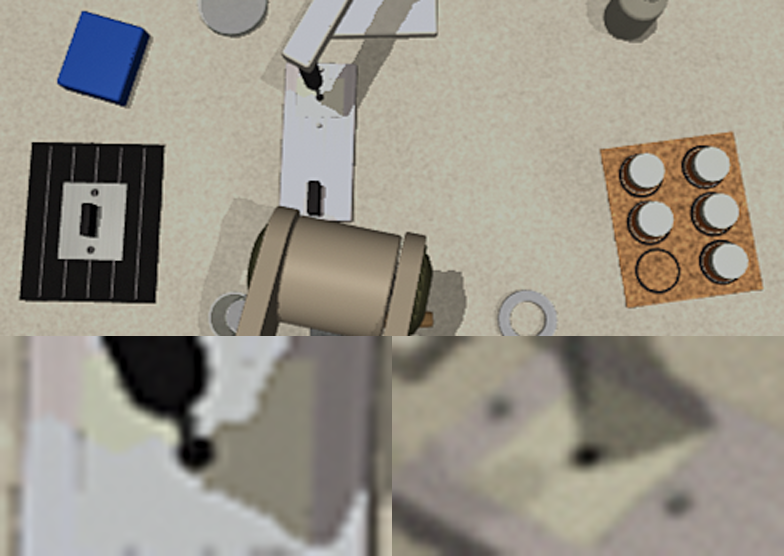

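The spot reads (643.6, 80.6) averaged over both cameras, against the needle tip at (643, 81). The cover, the jars and the bystanders in view are in place, and the arm is clear of everything.

```bash
python3 -c "
from rig import ctrl
print(ctrl.finish_job())"
```

```text
the job is handed in; nothing more can be done
None
```

The job is handed in with no verdict returned. By my last pictures, all five jars stand on the cork mat, the cover lies flat on the rubber mat, and the spot is within about 1 mm of straight below the needle tip (the cameras differ by about 2 mm).

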